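# Set cleaned trackballs to dry and nest the rinsing cups

### The arm

A 6-joint arm with a two-finger parallel gripper is mounted at the origin on the work surface. World frame = base frame: x ahead of the robot, y to its left, z up, the work surface at z = 0. Lengths are in mm, angles in rad, forces in N, time in s.
With the tool pointing down it reaches from about 425 to 925 mm from the base axis. Payload 12.5 kg.
Tool frame: the origin (TCP) lies where the fingers leave the gripper's body, on its centre line; the fingertips stand 73 mm ahead of it and the grasp point (between the pads) lies 54 mm ahead of it (robot.tcp_to_grasp is the distance from the TCP to the grasp point, in mm); z points along the fingers, y is the line along which they close (so a half turn about z gives the same grasp; the last joint's range is limited). The gripper opens to 85 mm and grips with 20 to 120 N. Pads are 22 mm wide; open, the fingers measure 114 mm over their backs; the gripper's body (76 mm by 85 mm) begins 54 mm behind the grasp point. The pads swing forward as they close: fully open they stand 13 mm farther back than shut.
Start: joints at [-1.313, 0.491, 1.559, -0, 1.092, -0.106], TCP at [222.414, -584.096, 303.927] pointing down, gripper open.
Joint ranges: [-3.1, 3.1], [-0.84, 2.19], [0.05, 2.79], [-1.13, 4.28], [0.06, 2.93], [-2.69, 2.69]. Speed limits (rad/s): [2.22, 2.22, 2.79, 3.14, 3.14, 3.14].

### API

Orientations are given as a 3x3 rotation matrix whose columns are the frame's x, y, z axes.
In Python, from rig import robot, eyes, job gives the robot as it stands. The module is installed in compiled form; this text tells all that it offers.
- The arm moves only by the tool drive_tool, never from a script. Its argument "series" is a list that holds one entry, the list of rows, each a list of 5 numbers: the shift along the tool's x, y, z in cm, then the turn about the tool's z in degrees, then the closure, from 0 (fully open) to 1 (shut). A call has 1 to 5 rows; each row shifts and turns the commanded pose from where the row before left it, along the tool's axes as they then stand; what a row does not reach is not made up. A row lasts 1/10 s, in which the tool goes at most 50 mm and 8.59 degrees, less where a joint would pass 70% of its speed; a pose out of reach is approached as far as the arm can. A call with a gripper value outside its range is refused whole. The fingers move at their own pace and stop on an object; "force" is the grip in N (left out, the last holds). Time passes only in rows, so rows that do not move let the fingers close. It gives the time, the measured TCP pose, the force, the opening and the grip force at its end, in the units of the state.
- robot.sense(): the state, without advancing time (a new reading comes with each control period).
- eyes.read_camera(name): name is "scene" or "top" or "wrist"; returns the picture (420x560x3 uint8, blue, green, red); there is no depth.
- eyes.camera_info(name): a dict with "fx", "fy", "cx", "cy" (pixels), "D" ([k1, k2, p1, p2, k3] as OpenCV has them; the pictures are not rectified), "R" (3x3) and "t" (3): a world point X has camera coordinates R X + t. Camera axes: x right, y down, z forward; pixel columns grow to the right and rows downward; lengths in mm; the calibration is good to about 2 mm. A picture is of the moment at which its call begins: read the wrist's pose just before it. camera_info takes no time and is no camera call; for the wrist camera it gives the pose at the moment of the call.
- job.hand_in(): hands the job in; it is judged then, once.
The state is a dict: "time": time; "joints": joint angles; "joint_velocities": joint speeds; "joint_torque": joint torques, N m; "tool_pos": TCP position; "tcp_rot": TCP orientation; "wrist_force": force on the tool from outside, world axes, zero at the start; "ft_torque": the same for the moment, N m; "gripper_width": opening from 0.0 (shut) to 1.0 (fully open); "grasp_force": force on a finger pad.
Only numpy, scipy, OpenCV 4.12 (cv2) and the standard library are available. Lean on these libraries where they do the work, as an engineer would, in place of code of your own. Each camera call takes 0.05 s, during which the arm holds its last target. There are 200 camera calls.

### The job

The trackball balls have been washed: take every ball from the steel tray and set it in a well of the grey six-well drying carrier, one ball per well, any wells. Only when all of them are seated, switch on the drying fan by throwing its lever right over towards the fan. Also, before or after that, nest all the steel rinsing cups, upright and fully home, into one stack standing in the round recess of the grey square stand; leave the screwdriver, the solder spool and the spray can where they are.

Things in the scene. Friction and masses are not known exactly. Their poses are not given: they have to be found in the camera images.
- ball0_center (a point): Centre of a hard white trackball ball, 45 mm diameter, about 80 g, loose; starts in the steel tray. Four to six of the six balls are present, the others absent (None).
- ball1_center (a point): Centre of a hard white trackball ball, 45 mm diameter, about 80 g, loose; starts in the steel tray. Four to six of the six balls are present, the others absent (None).
- ball2_center (a point): Centre of a hard white trackball ball, 45 mm diameter, about 80 g, loose; starts in the steel tray. Four to six of the six balls are present, the others absent (None).
- ball3_center (a point): Centre of a hard white trackball ball, 45 mm diameter, about 80 g, loose; starts in the steel tray. Four to six of the six balls are present, the others absent (None).
- ball4_center (a point): Centre of a hard white trackball ball, 45 mm diameter, about 80 g, loose; starts in the steel tray. Four to six of the six balls are present, the others absent (None).
- ball5_center (a point): Centre of a hard white trackball ball, 45 mm diameter, about 80 g, loose; starts in the steel tray. Four to six of the six balls are present, the others absent (None).
- cup0: Stainless rinsing cup, mouth up, 180 g, most of it in the foot, 70 mm tall; 2 or 3 of 3 present (else None). Origin: centre of underside, z to the mouth. Body tapers from 41 mm dia. at the foot to 54 at 40 mm height; above it a straight collar, 68 outside, 58 inside, 40 to 70 mm high, to grip from above. Fully nested, its collar rests on the rim of the cup below: origins 30 mm apart.
- cup1: Stainless rinsing cup, mouth up, 180 g, most of it in the foot, 70 mm tall; 2 or 3 of 3 present (else None). Origin: centre of underside, z to the mouth. Body tapers from 41 mm dia. at the foot to 54 at 40 mm height; above it a straight collar, 68 outside, 58 inside, 40 to 70 mm high, to grip from above. Fully nested, its collar rests on the rim of the cup below: origins 30 mm apart.
- cup2: Stainless rinsing cup, mouth up, 180 g, most of it in the foot, 70 mm tall; 2 or 3 of 3 present (else None). Origin: centre of underside, z to the mouth. Body tapers from 41 mm dia. at the foot to 54 at 40 mm height; above it a straight collar, 68 outside, 58 inside, 40 to 70 mm high, to grip from above. Fully nested, its collar rests on the rim of the cup below: origins 30 mm apart.
- tray: Shallow open steel tray holding the balls, fixed to the bench. Origin at the centre of its underside; 142 mm along its x, 207 mm along its y, walls 16 mm high and 5 mm thick, floor 5 mm thick, so a ball lying in it has its centre 27.5 mm above the bench.
- carrier: Grey drying carrier, fixed: a plate 135 mm along its x, 207 mm along its y, 14 mm thick, with six round wells (34 mm across, 12 mm deep, dark floor; a ball rests on the rim) in 2 rows of 3, 72 mm apart both ways. Origin at the centre of its underside.
- stand: Grey square cup stand, fixed, 100 x 100 mm, 27 mm thick, with a round recess in the middle, 51 mm diameter and 20 mm deep, in which the foot of the lowest cup stands. Origin at the centre of its underside; recess floor 7 mm above it, so in a full stack the cups' origins lie 7, 37 and 67 mm above the stand's.
- fan: Drying fan with its lever switch, one fixed unit. Origin at the bench under the lever's block (70 x 50 mm, 31 mm high); its +x points from the lever to the fan frame, a box 40 mm deep, 130 wide, 136 high, its front 65 mm from the origin. The lever turns about the unit's y axis, 28 mm above the origin.
- fan_lever (a joint): Angle of the fan's lever in rad: 0 to 0.12 at the start, leaning away from the fan frame (off); 1.0 is the stop, leaning as far towards the frame (on). Upright at 0.5. Light friction, about 1 N at the knob; it stays where it is left.
- fan_lever_tip (a point): Centre of the round 26 mm knob at the end of the 80 mm long lever (10 mm rod); about 98 mm above the bench at either stop.
- screwdriver: Bystander: screwdriver lying flat, 200 mm long, leave alone. Origin at the middle of its length, on the bench.
- spool: Bystander: solder spool, 54 mm diameter, 40 mm high, standing flat, leave alone. Origin under its centre.
- spray: Bystander: spray can, 60 mm diameter, 170 mm high, leave alone. Origin under its centre.
- well0 (a point): Centre of the mouth of a well of the carrier, level with the plate's top, 14 mm above the bench. A ball sits in any well with its centre about 15 mm above this point and its sides free.
- well1 (a point): Centre of the mouth of a well of the carrier, level with the plate's top, 14 mm above the bench. A ball sits in any well with its centre about 15 mm above this point and its sides free.
- well2 (a point): Centre of the mouth of a well of the carrier, level with the plate's top, 14 mm above the bench. A ball sits in any well with its centre about 15 mm above this point and its sides free.
- well3 (a point): Centre of the mouth of a well of the carrier, level with the plate's top, 14 mm above the bench. A ball sits in any well with its centre about 15 mm above this point and its sides free.
- well4 (a point): Centre of the mouth of a well of the carrier, level with the plate's top, 14 mm above the bench. A ball sits in any well with its centre about 15 mm above this point and its sides free.
- well5 (a point): Centre of the mouth of a well of the carrier, level with the plate's top, 14 mm above the bench. A ball sits in any well with its centre about 15 mm above this point and its sides free.
Mind the look-alikes: they are no part of the job. Leave any blue or pink look-alike of the part that bears ball4_center alone.

How it is judged:
By the outcome, as a careful person would: the job done as asked, in the order asked, and still so for the second after the job is handed in, with the robot touching nothing.
Of ball0, ball1, ball2, ball3, ball4, ball5 only 4 to 6 are there at a start; the rules pass over those that are not, and their reading is None.
Of cup0, cup1, cup2 only 2 to 3 are there at a start; the rules pass over those that are not, and their reading is None.
At some moment in a run one of cup0, cup1, cup2 may be knocked a few centimetres aside while the robot is not near it.
It also fails if it takes over 210 s, if anything falls off the work surface, if the arm or the gripper's body presses on something with over 40 N, if the wrist force passes 120 N, or if a joint passes its speed limit or range.

## Working session

There is one attempt and no reset: what is moved stays moved. The work goes in short steps, Python scripts to look and compute and a tool call to move; the robot and the scene stay as the last step left them, time stands still between calls to the robot, and variables do not carry over. Pictures are saved under pics/ and viewed, at most 14 in all, crops included, and the job is handed in when it is done.

Besides the shell and the picture viewer there is one more tool, called after "Emit:" as name(argument=value, ...) on one line, values as JSON. drive_tool: Moves the arm, as the interface text tells. Its arguments: {"type":"object","properties":{"series":{"type":"array","items":{"type":"array","items":{"type":"array","items":{"type":"number"}}}},"force":{"type":"number"}},"required":["series"]}

```bash
mkdir -p pics
cat > h.py <<'E'
import numpy as np, cv2
from rig import robot, eyes, job
def snap(n,f=None):
    i=eyes.camera_info(n); im=eyes.read_camera(n)
    if f: cv2.imwrite('pics/'+f,im)
    return im,i
def ray(i,uv):
    K=np.array([[i['fx'],0,i['cx']],[0,i['fy'],i['cy']],[0,0,1.]])
    p=cv2.undistortPoints(np.array(uv,float).reshape(-1,1,2),K,np.array(i['D'],float)).reshape(-1,2)
    R=np.array(i['R']);t=np.array(i['t'])
    d=np.c_[p,np.ones(len(p))]@R
    return -R.T@t,d
def plane(i,uv,z):
    c,d=ray(i,uv); return c+d*((z-c[2])/d[:,2])[:,None]
def proj(i,P):
    K=np.array([[i['fx'],0,i['cx']],[0,i['fy'],i['cy']],[0,0,1.]])
    R=np.array(i['R'])
    return cv2.projectPoints(np.array(P,float).reshape(-1,1,3),cv2.Rodrigues(R)[0],np.array(i['t'],float),K,np.array(i['D'],float))[0].reshape(-1,2)
E
python3 - <<'E'
from h import *
for n in ('top','scene'):
    im,i=snap(n,n+'0.png'); print(n,ray(i,[[280,210]]),i['fx'])
s=robot.sense();print(s)
E
```

```text
top (array([ 4.98148403e+02, -3.81987047e-01,  1.10788887e+03]), array([[ 0.05192794,  0.00656644, -0.9986877 ]])) 453.9372798941834
scene (array([ 991.09247056, -115.8132406 ,  775.40682454]), array([[-0.51093078,  0.14383336, -0.84758457]])) 386.21101751312335
{'time': 0.1, 'joints': array([-1.31260549e+00,  4.91481615e-01,  1.55934940e+00,  2.85781990e-05,
        1.09170924e+00, -1.05600328e-01]), 'joint_velocities': array([-0.00138185, -0.00048856,  0.0006698 , -0.00037392,  0.00146075,
       -0.00107188]), 'joint_torque': array([ 3.30938907e-03, -6.19446015e+01, -2.62024373e+01, -9.49222090e-05,
        2.90629396e-03,  3.57693318e-05]), 'tool_pos': array([ 222.38363716, -583.97653816,  303.41059015]), 'tcp_rot': array([[ 9.34559276e-01,  3.55807408e-01, -2.17433234e-04],
       [ 3.55807452e-01, -9.34558829e-01,  9.22669484e-04],
       [ 1.25088488e-04, -9.39653690e-04, -9.99999551e-01]]), 'wrist_force': array([ 0.41401785, -0.11102405,  0.14023991]), 'ft_torque': array([ 0.0053085 ,  0.01470917, -0.00616011]), 'grasp_force': 0.0, 'gripper_width': 0.997472285669894}
```

View pics/top0.png

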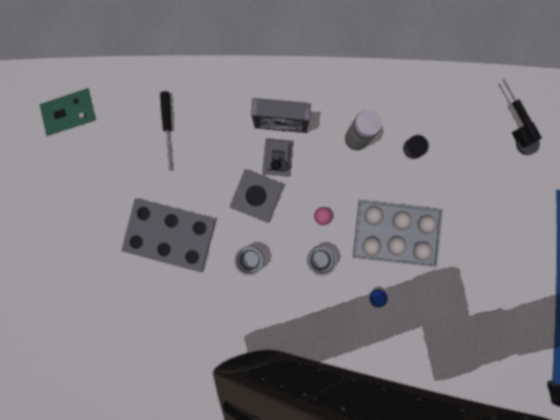

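View pics/scene0.png

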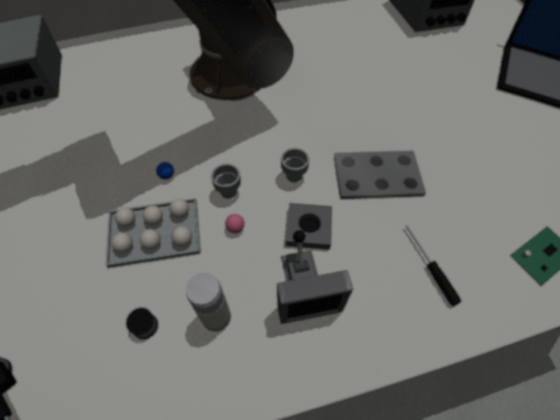

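Six white balls in the tray: top (373,215), (402,220), (427,224), (372,246), (396,245), (422,251). The look-alikes lie outside the tray: pink (323,215) and blue (378,298). There are two cups, at top (249,260) and (321,260). The carrier is at (169,234), the stand at (257,195), and the lever and fan at (278,158) and (281,115). Next I'll measure all of these.

```bash
cat > meas.py <<'E'
from h import *
def blobs(mask,a0,a1):
    n,l,st,c=cv2.connectedComponentsWithStats(mask.astype(np.uint8))
    return [(c[k],st[k]) for k in range(1,n) if a0<=st[k][4]<=a1]
E
python3 - <<'E'
from meas import *
im=cv2.imread('pics/top0.png'); i=eyes.camera_info('top')
g=im.astype(int)
for p in [(215,373),(235,385),(100,300),(245,396),(212,143),(225,155),(196,256),(205,240)]: print(p,im[p])
big=cv2.resize(im[70:280,110:450],None,fx=2.35,fy=2.35,interpolation=cv2.INTER_CUBIC)
big=cv2.convertScaleAbs(big,alpha=1.5,beta=10)
cv2.imwrite('pics/topc.png',big)
im=cv2.imread('pics/scene0.png')
for p in [(215,124),(232,140)]: print(p,im[p])
E
```

```text
(215, 373) [158 154 159]
(235, 385) [130 122 121]
(100, 300) [154 149 153]
(245, 396) [156 153 158]
(212, 143) [35 32 32]
(225, 155) [94 88 89]
(196, 256) [36 33 34]
(205, 240) [95 88 91]
(215, 124) [131 138 141]
(232, 140) [107 107 104]
```

View pics/topc.png

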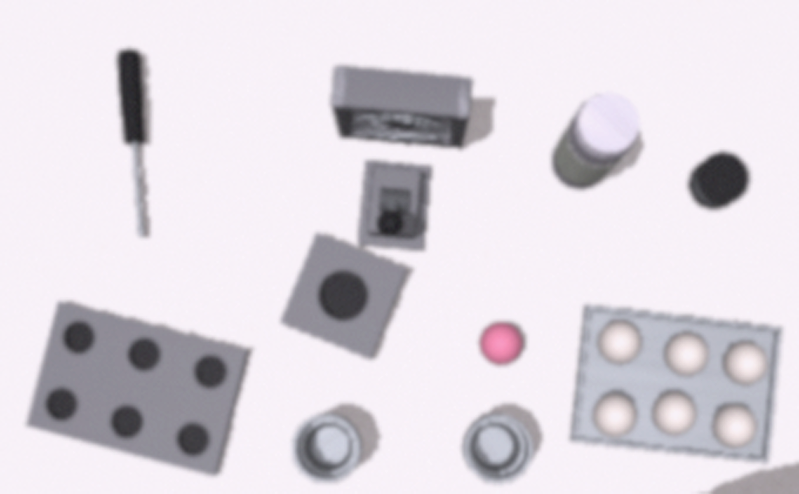

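The crop shows six separate cream balls in the tray, plain dark wells, a dark lever knob, and two cups with bright mouths. The pink look-alike stands outside the tray.

```bash
cat >> meas.py <<'E'
def balls(name,im,i,seeds,r,z=27.5):
    d=cv2.GaussianBlur(im,(3,3),0).astype(int); d=d[...,2]-d[...,0]
    out=[]
    for u,v in seeds:
        m=np.zeros(d.shape,np.uint8); cv2.circle(m,(u,v),r,1,-1)
        b=max(blobs((d>-4)&(m>0),20,2000),key=lambda b:b[1][4]); out.append([*b[0],b[1][4]])
    return np.array(out)
def tri(i1,p1,i2,p2):
    c1,d1=ray(i1,p1);c2,d2=ray(i2,p2);o=[]
    for a,b in zip(d1,d2):
        s=np.linalg.lstsq(np.c_[a,-b],c2-c1,rcond=None)[0]; P,Q=c1+a*s[0],c2+b*s[1]; o.append([*((P+Q)/2),np.linalg.norm(P-Q)])
    return np.array(o)
E
python3 - <<'E'
from meas import *
np.set_printoptions(precision=1,suppress=True)
T=cv2.imread('pics/top0.png');S=cv2.imread('pics/scene0.png');it=eyes.camera_info('top');is_=eyes.camera_info('scene')
bt=balls('top',T,it,[(373,215),(402,220),(427,224),(372,246),(396,245),(422,251)],12)
print('ball top',bt);print(plane(it,bt[:,:2],27.5))
P=plane(it,bt[:,:2],27.5); print('exp scene',proj(is_,P).round())
sd=[tuple(int(x) for x in p) for p in proj(is_,P).round()]
bs=balls('s',S,is_,sd,13);print(bs);print('tri',tri(it,bt[:,:2],is_,bs[:,:2]))
g=T.mean(2)
for nm,roi in (('wells',(120,195,220,272)),('recess',(235,180,275,212)),('knob',(262,140,295,172))):
    m=np.zeros(g.shape,bool); x0,y0,x1,y1=roi; m[y0:y1,x0:x1]=True
    bl=blobs((g<60)&m,15,600); 
    for c,s in bl: print(nm,c,s[2:],plane(it,[c],{'wells':14,'recess':27,'knob':98}[nm]))
gs=S.mean(2); 
for nm,roi,z in (('wells',(335,145,430,200),14),('recess',(293,210,325,235),27),('knob',(290,228,308,246),98)):
    m=np.zeros(g.shape,bool); x0,y0,x1,y1=roi; m[y0:y1,x0:x1]=True
    for c,s in blobs((gs<(75 if nm=='wells' else 50))&m,15,900): print('S',nm,c,s[2:],plane(is_,[c],z))
# cups: bright/dark ring hough
for nm,I,ii,seeds in (('T',T,it,[(249,260),(321,260)]),('S',S,is_,[(227,177),(295,162)])):
  for u,v in seeds:
    c=cv2.cvtColor(I[v-25:v+25,u-25:u+25],cv2.COLOR_BGR2GRAY); c=cv2.resize(c,None,fx=4,fy=4,interpolation=cv2.INTER_CUBIC)
    h=cv2.HoughCircles(c,cv2.HOUGH_GRADIENT,1,10,param1=80,param2=15,minRadius=36,maxRadius=75)
    for x,y,r in ([] if h is None else h[0][:4]): 
        p=[u-25+(x-1.5)/4,v-25+(y-1.5)/4]; print(nm,'cup',p,r/4,plane(ii,[p],70))
E
```

```text
ball top [[373.2 215.1 283. ]
 [401.8 220.2 287. ]
 [426.9 224.1 293. ]
 [371.2 246.2 288. ]
 [396.5 245.3 290. ]
 [422.1 250.9 291. ]]
[[ 546.8 -216.3   27.5]
 [ 535.9 -285.6   27.5]
 [ 527.8 -346.9   27.5]
 [ 472.4 -212.4   27.5]
 [ 475.6 -273.4   27.5]
 [ 463.3 -335.9   27.5]]
exp scene [[182. 236.]
 [150. 239.]
 [122. 242.]
 [179. 208.]
 [153. 215.]
 [125. 217.]]
[[181.3 236.2 466. ]
 [149.7 239.1 488. ]
 [121.5 242.3 493. ]
 [178.7 207.6 477. ]
 [152.2 214.8 471. ]
 [124.7 216.7 482. ]]
tri [[ 546.8 -216.9   25.9    0.6]
 [ 535.9 -286.    26.5    0.3]
 [ 527.8 -347.4   27.2    0.7]
 [ 472.4 -212.3   28.7    0.3]
 [ 475.6 -273.5   28.9    0.9]
 [ 463.3 -336.1   28.4    0.8]]
wells [143. 213.] [ 13  13 138] [[540.8 342.2  14. ]]
wells [170.8 220.2] [ 13  14 138] [[524.7 272.   14. ]]
wells [199.  227.8] [ 13  13 140] [[507.7 202.2  14. ]]
wells [135.7 241.6] [ 13  14 137] [[470.4 358.2  14. ]]
wells [163.4 249. ] [ 14  13 137] [[454.2 288.5  14. ]]
wells [191.7 256.5] [ 14  14 141] [[437.9 218.2  14. ]]
recess [255.5 195.4] [ 20  20 330] [[588.1  65.9  27. ]]
knob [278.4 151.8] [1
[... 503 characters left out ...]
08.  223.9] [ 28  22 392] [[591.9  61.7  27. ]]
S knob [299.  237.5] [ 18  18 228] [[654.8  18.2  98. ]]
S cup [np.float32(226.0), np.float32(179.0)] 14.2 [[452.8 -92.2  70. ]]
S cup [np.float32(226.0), np.float32(181.5)] 16.725 [[459.7 -93.6  70. ]]
S cup [np.float32(227.5), np.float32(174.5)] 9.7 [[441.1 -86.4  70. ]]
S cup [np.float32(223.0), np.float32(182.0)] 17.125 [[ 459.3 -100.4   70. ]]
S cup [np.float32(293.75), np.float32(163.25)] 14.425 [[450.4  69.4  70. ]]
S cup [np.float32(295.0), np.float32(165.75)] 16.925 [[458.3  70.1  70. ]]
S cup [np.float32(293.75), np.float32(160.5)] 11.575 [[442.5  71.8  70. ]]
S cup [np.float32(296.25), np.float32(162.25)] 13.375 [[449.1  75.9  70. ]]
```

Both views agree to about 2 mm: ball heights read 26–29 mm and the wells are 72 mm apart. I'll close diagonally (tool yaw 45°) so the fingers clear neighbouring balls, and work out the legs.

```bash
cat > leg.py <<'E'
from h import *
def leg(p,q,yaw,mx=3.8):
    "from p to q (mm); prints rows in cm along the tool axes; returns where the rounded rows end"
    c,s=np.cos(np.radians(yaw)),np.sin(np.radians(yaw))
    R=np.array([[c,s,0],[s,-c,0],[0,0,-1]])
    d=R.T@(np.array(q,float)-p)/10; n=max(1,int(np.ceil(np.linalg.norm(d)/mx)))
    r=np.round(d/n,2); print(f'  {n} x {r.tolist()}'); return np.array(p)+R@r*n*10
E
python3 - <<'E'
from leg import *
B=[(546.8,-216.6),(535.9,-285.8),(527.8,-347.2),(472.4,-212.4),(475.6,-273.5),(463.3,-336)]
W=[(541.4,341.8),(525,272.2),(508.8,201.5),(471,358),(454.7,288.3),(438.5,218.2)]
p=np.array([222.4,-584.1,303.9])
for k,(b,w) in zip((2,0,1,5,3,4),[(B[2],W[0]),(B[0],W[1]),(B[1],W[2]),(B[5],W[3]),(B[3],W[4]),(B[4],W[5])]):
    print('ball',k); p=leg(p,(*b,200),45); p=leg(p,(*w,200),45); print(p)
E
```

```text
ball 2
  11 x [3.49, 0.44, 0.94]
  19 x [2.61, -2.51, 0.0]
[541.51729035 341.00780183 200.5       ]
ball 0
  15 x [-2.6, 2.65, 0.0]
  13 x [2.54, -2.77, 0.0]
[525.67809845 272.2770227  200.5       ]
ball 1
  15 x [-2.58, 2.68, 0.0]
  13 x [2.5, -2.8, 0.0]
[508.7075357  201.56634458 200.5       ]
ball 5
  15 x [-2.75, 2.32, 0.0]
  19 x [2.61, -2.55, 0.0]
[471.16016562 357.05912576 200.5       ]
ball 3
  15 x [-2.68, 2.69, 0.0]
  14 x [2.44, -2.62, 0.0]
[454.40173491 288.39905731 200.5       ]
ball 4
  15 x [-2.55, 2.75, 0.0]
  13 x [2.47, -2.88, 0.0]
[437.92614691 218.04193258 200.5       ]
```

Emit:
drive_tool(series=[[[0, 0, 0, -8.05, 0.3], [0, 0, 0, -8.05, 0.35], [0, 0, 0, -8.05, 0.35], [0, 0, 0, 0, 0.35]]], force=25)

```text
time: 0.5
tool_pos: [222.4, -584.0, 303.6]
tcp_rot: [[0.706, 0.709, -0.0], [0.709, -0.706, 0.001], [0.0, -0.0, -1.0]]
wrist_force: [-1.0, 0.5, -0.2]
gripper_width: 0.652
grasp_force: 0.0
```

Emit:
drive_tool(series=[[[3.49, 0.44, 0.94, 0, 0.35], [3.49, 0.44, 0.94, 0, 0.35], [3.49, 0.44, 0.94, 0, 0.35], [3.49, 0.44, 0.94, 0, 0.35], [3.49, 0.44, 0.94, 0, 0.35]]])

```text
time: 1.0
tool_pos: [362.3, -475.3, 256.4]
tcp_rot: [[0.711, 0.703, -0.0], [0.703, -0.711, 0.0], [0.0, -0.0, -1.0]]
wrist_force: [0.5, 0.3, 0.7]
gripper_width: 0.649
grasp_force: 0.0
```

Emit:
drive_tool(series=[[[3.49, 0.44, 0.94, 0, 0.35], [3.49, 0.44, 0.94, 0, 0.35], [3.49, 0.44, 0.94, 0, 0.35], [3.49, 0.44, 0.94, 0, 0.35], [3.49, 0.44, 0.94, 0, 0.35]]])

```text
time: 1.5
tool_pos: [501.4, -367.4, 209.4]
tcp_rot: [[0.711, 0.704, -0.0], [0.704, -0.711, 0.0], [-0.0, -0.0, -1.0]]
wrist_force: [0.1, -0.1, -0.4]
gripper_width: 0.65
grasp_force: 0.0
```

Emit:
drive_tool(series=[[[3.49, 0.44, 0.94, 0, 0.35], [0, 0, 0, 0, 0.35], [0, 0, 0, 0, 0.35]]])

```text
time: 1.8
tool_pos: [528.4, -346.4, 200.0]
tcp_rot: [[0.708, 0.706, -0.001], [0.706, -0.708, 0.0], [-0.0, -0.001, -1.0]]
wrist_force: [-0.5, 0.0, 0.1]
gripper_width: 0.647
grasp_force: 0.0
```

Run:
```python
from h import *
im,i=snap('wrist','w0.png'); s=robot.sense(); print(s['tool_pos'],s['time'])
print(proj(i,[[527.8,-347.2,27.5],[535.9,-285.8,27.5]]))
```

```text
[ 527.9126119  -347.02973989  200.41278157] 1.85
[[280.62204985 212.33869878]
 [231.14527146 150.37881078]]
```

View pics/w0.png

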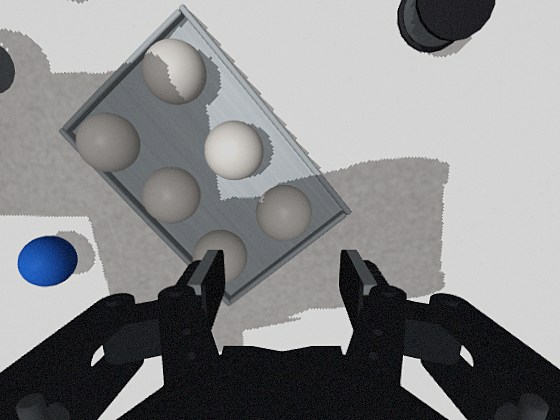

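The wrist view shows ball 2 at (284,213) against a predicted (281,212), so the calibration holds. The way down between the balls is clear.

Emit:
drive_tool(series=[[[0, 0, 4, 0, 0.35], [0, 0, 4, 0, 0.35], [0, 0, 2.2, 0, 0.35], [0, 0, 1.0, 0, 0.35], [0, 0, 0, 0, 0.35]]])

```text
time: 2.35
tool_pos: [527.4, -347.5, 87.9]
tcp_rot: [[0.709, 0.706, -0.001], [0.706, -0.709, 0.001], [-0.0, -0.001, -1.0]]
wrist_force: [0.4, 0.3, 0.2]
gripper_width: 0.647
grasp_force: 0.0
```

Emit:
drive_tool(series=[[[0, 0, 0, 0, 0.6], [0, 0, 0, 0, 0.6], [0, 0, 0, 0, 0.6], [0, 0, 0, 0, 0.6], [0, 0, 0, 0, 0.6]]])

```text
time: 2.85
tool_pos: [528.5, -347.2, 89.6]
tcp_rot: [[0.707, 0.707, 0.002], [0.707, -0.707, -0.001], [0.0, 0.002, -1.0]]
wrist_force: [0.8, 0.1, 7.1]
gripper_width: 0.509
grasp_force: 26.0
```

Emit:
drive_tool(series=[[[0, 0, -2, 0, 0.6], [0, 0, -4, 0, 0.6], [0, 0, -4, 0, 0.6], [0, 0, -1.2, 0, 0.6], [0, 0, 0, 0, 0.6]]])

```text
time: 3.35
tool_pos: [528.5, -347.0, 202.4]
tcp_rot: [[0.707, 0.707, 0.003], [0.707, -0.707, -0.002], [0.0, 0.003, -1.0]]
wrist_force: [-0.1, 0.7, -1.6]
gripper_width: 0.51
grasp_force: 25.9
```

Emit:
drive_tool(series=[[[2.61, -2.51, 0, 0, 0.6], [2.61, -2.51, 0, 0, 0.6], [2.61, -2.51, 0, 0, 0.6], [2.61, -2.51, 0, 0, 0.6], [2.61, -2.51, 0, 0, 0.6]]])

```text
time: 3.85
tool_pos: [530.9, -164.3, 198.6]
tcp_rot: [[0.707, 0.707, -0.003], [0.707, -0.707, 0.001], [-0.001, -0.003, -1.0]]
wrist_force: [0.7, -0.4, -1.0]
gripper_width: 0.506
grasp_force: 25.9
```

Emit:
drive_tool(series=[[[2.61, -2.51, 0, 0, 0.6], [2.61, -2.51, 0, 0, 0.6], [2.61, -2.51, 0, 0, 0.6], [2.61, -2.51, 0, 0, 0.6], [2.61, -2.51, 0, 0, 0.6]]])

```text
time: 4.35
tool_pos: [534.5, 16.6, 198.7]
tcp_rot: [[0.707, 0.707, -0.003], [0.707, -0.707, 0.0], [-0.002, -0.002, -1.0]]
wrist_force: [0.1, 0.2, -1.1]
gripper_width: 0.505
grasp_force: 25.9
```

Emit:
drive_tool(series=[[[2.61, -2.51, 0, 0, 0.6], [2.61, -2.51, 0, 0, 0.6], [2.61, -2.51, 0, 0, 0.6], [2.61, -2.51, 0, 0, 0.6], [2.61, -2.51, 0, 0, 0.6]]])

```text
time: 4.85
tool_pos: [538.0, 197.5, 198.6]
tcp_rot: [[0.707, 0.707, -0.003], [0.707, -0.707, -0.001], [-0.003, -0.001, -1.0]]
wrist_force: [-0.2, -0.7, -0.9]
gripper_width: 0.511
grasp_force: 25.9
```

Emit:
drive_tool(series=[[[2.61, -2.51, 0, 0, 0.6], [2.61, -2.51, 0, 0, 0.6], [2.61, -2.51, 0, 0, 0.6], [2.61, -2.51, 0, 0, 0.6], [0, 0, 0, 0, 0.6]]])

```text
time: 5.35
tool_pos: [540.6, 344.4, 198.1]
tcp_rot: [[0.705, 0.709, -0.002], [0.709, -0.705, -0.001], [-0.002, -0.001, -1.0]]
wrist_force: [-1.0, -0.4, -0.4]
gripper_width: 0.507
grasp_force: 26.0
```

Emit:
drive_tool(series=[[[0, 0, 4, 0, 0.6], [0, 0, 4, 0, 0.6], [0, 0, 2, 0, 0.6], [0, 0, 1, 0, 0.6], [0, 0, 0, 0, 0.6]]])

```text
time: 5.85
tool_pos: [541.3, 340.4, 88.4]
tcp_rot: [[0.707, 0.707, -0.002], [0.707, -0.707, -0.001], [-0.002, -0.001, -1.0]]
wrist_force: [0.1, -0.0, -0.4]
gripper_width: 0.509
grasp_force: 27.4
```

Run:
```python
from h import *
im,i=snap('wrist','w1.png'); s=robot.sense(); print(s['tool_pos'],s['time'])
print(proj(i,[[541.4,341.8,14],[525,272.2,14],[541.4,341.8,29]]))
```

```text
[541.25519754 340.38967723  88.94243724] 5.9
[[277.46708861 260.21339978]
 [345.59276368 360.66705055]
 [277.00238769 273.90446261]]
```

View pics/w1.png

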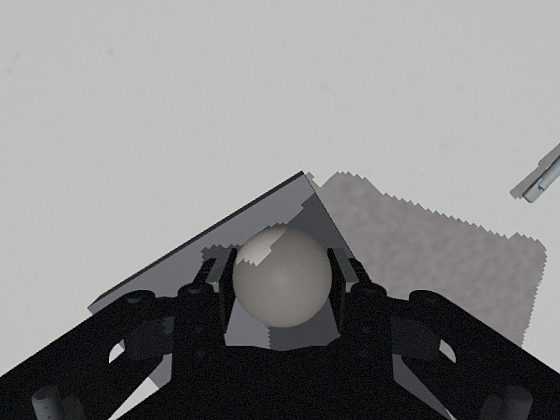

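The wrist view shows the ball at (282,276), where the seated ball should appear (277,274). I'll release it and fetch the next.

Emit:
drive_tool(series=[[[0, 0, 0, 0, 0.35], [0, 0, 0, 0, 0.35], [0, 0, 0, 0, 0.35], [0, 0, -3, 0, 0.35], [0, 0, -4, 0, 0.35]]])

```text
time: 6.4
tool_pos: [541.0, 340.6, 159.7]
tcp_rot: [[0.707, 0.707, -0.003], [0.707, -0.707, -0.002], [-0.004, -0.001, -1.0]]
wrist_force: [-0.8, 0.1, -0.1]
gripper_width: 0.649
grasp_force: 0.0
```

Emit:
drive_tool(series=[[[0, 0, -4, 0, 0.35], [-2.6, 2.65, 0, 0, 0.35], [-2.6, 2.65, 0, 0, 0.35], [-2.6, 2.65, 0, 0, 0.35], [-2.6, 2.65, 0, 0, 0.35]]])

```text
time: 6.9
tool_pos: [542.7, 191.2, 200.9]
tcp_rot: [[0.707, 0.707, 0.001], [0.707, -0.707, 0.0], [0.001, 0.0, -1.0]]
wrist_force: [-0.3, -0.1, 1.0]
gripper_width: 0.649
grasp_force: 0.0
```

Emit:
drive_tool(series=[[[-2.6, 2.65, 0, 0, 0.35], [-2.6, 2.65, 0, 0, 0.35], [-2.6, 2.65, 0, 0, 0.35], [-2.6, 2.65, 0, 0, 0.35], [-2.6, 2.65, 0, 0, 0.35]]])

```text
time: 7.4
tool_pos: [544.6, 5.4, 200.8]
tcp_rot: [[0.707, 0.707, 0.001], [0.707, -0.707, -0.0], [0.0, 0.001, -1.0]]
wrist_force: [0.3, -0.5, -0.0]
gripper_width: 0.651
grasp_force: 0.0
```

Emit:
drive_tool(series=[[[-2.6, 2.65, 0, 0, 0.35], [-2.6, 2.65, 0, 0, 0.35], [-2.6, 2.65, 0, 0, 0.35], [-2.6, 2.65, 0, 0, 0.35], [-2.6, 2.65, 0, 0, 0.35]]])

```text
time: 7.9
tool_pos: [546.3, -180.3, 200.8]
tcp_rot: [[0.707, 0.707, 0.0], [0.707, -0.707, -0.0], [0.0, 0.0, -1.0]]
wrist_force: [0.8, 0.1, 0.2]
gripper_width: 0.65
grasp_force: 0.0
```

Emit:
drive_tool(series=[[[-2.6, 2.65, 0, 0, 0.35], [0, 0, 0, 0, 0.35], [0, 0, 0, 0, 0.35]]])

```text
time: 8.2
tool_pos: [546.5, -216.4, 200.5]
tcp_rot: [[0.708, 0.706, -0.0], [0.706, -0.708, 0.0], [-0.0, -0.0, -1.0]]
wrist_force: [0.4, 0.6, 0.0]
gripper_width: 0.649
grasp_force: 0.0
```

Run:
```python
from meas import *
im,i=snap('top','t1.png'); s=robot.sense(); print(s['tool_pos'],s['time'],s['gripper_width'])
# ball in the carrier?
print(balls('t',im,i,[tuple(int(x) for x in proj(i,[[541.4,341.8,29]])[0].round())],12), proj(i,[[541.4,341.8,29]]))
w,iw=snap('wrist','w2.png'); sd=proj(iw,[[546.8,-216.6,27.5]]); print(sd)
b=balls('w',w,iw,[tuple(int(x) for x in sd[0])],40); print(b,plane(iw,b[:,:2],27.5))
```

```text
[ 546.58933891 -215.50239496  200.50005643] 8.25 0.6490457840955632
[[140.72928177 212.60220994 362.        ]] [[141.25752979 212.50049542]]
[[281.44637211 211.76246321]]Traceback (most recent call last):
  File "<stdin>", line 6, in <module>
  File "meas.py", line 10, in balls
    b=max(blobs((d>-4)&(m>0),20,2000),key=lambda b:b[1][4]); out.append([*b[0],b[1][4]])
ValueError: max() iterable argument is empty
```

Emit:
drive_tool(series=[[[0, 0, 4, 0, 0.35], [0, 0, 4, 0, 0.35], [0, 0, 2.6, 0, 0.35], [0, 0, 1.0, 0, 0.35], [0, 0, 0, 0, 0.35]]])

```text
time: 8.8
tool_pos: [546.8, -214.8, 83.8]
tcp_rot: [[0.706, 0.708, -0.002], [0.708, -0.706, 0.001], [-0.001, -0.002, -1.0]]
wrist_force: [-0.4, 0.0, -0.1]
gripper_width: 0.65
grasp_force: 0.1
```

Emit:
drive_tool(series=[[[0, 0, 0, 0, 0.6], [0, 0, 0, 0, 0.6], [0, 0, 0, 0, 0.6], [0, 0, 0, 0, 0.6], [0, 0, -2, 0, 0.6]]])

```text
time: 9.3
tool_pos: [546.2, -215.6, 103.3]
tcp_rot: [[0.707, 0.707, -0.003], [0.707, -0.707, 0.001], [-0.001, -0.003, -1.0]]
wrist_force: [-0.1, 0.2, -1.2]
gripper_width: 0.507
grasp_force: 25.7
```

Emit:
drive_tool(series=[[[0, 0, -4, 0, 0.6], [0, 0, -4, 0, 0.6], [0, 0, -1.6, 0, 0.6], [2.54, -2.77, 0, 0, 0.6], [2.54, -2.77, 0, 0, 0.6]]])

```text
time: 9.8
tool_pos: [543.4, -140.6, 201.4]
tcp_rot: [[0.709, 0.706, 0.002], [0.706, -0.709, -0.001], [0.001, 0.002, -1.0]]
wrist_force: [0.0, 0.0, -1.9]
gripper_width: 0.509
grasp_force: 25.8
```

Emit:
drive_tool(series=[[[2.54, -2.77, 0, 0, 0.6], [2.54, -2.77, 0, 0, 0.6], [2.54, -2.77, 0, 0, 0.6], [2.54, -2.77, 0, 0, 0.6], [2.54, -2.77, 0, 0, 0.6]]])

```text
time: 10.3
tool_pos: [535.2, 48.4, 200.8]
tcp_rot: [[0.707, 0.707, 0.0], [0.707, -0.707, -0.0], [0.0, 0.0, -1.0]]
wrist_force: [-0.1, -0.1, 0.6]
gripper_width: 0.513
grasp_force: 25.8
```

Emit:
drive_tool(series=[[[2.54, -2.77, 0, 0, 0.6], [2.54, -2.77, 0, 0, 0.6], [2.54, -2.77, 0, 0, 0.6], [2.54, -2.77, 0, 0, 0.6], [2.54, -2.77, 0, 0, 0.6]]])

```text
time: 10.8
tool_pos: [527.1, 236.2, 200.8]
tcp_rot: [[0.707, 0.707, 0.0], [0.707, -0.707, 0.0], [0.0, 0.0, -1.0]]
wrist_force: [0.4, 0.0, -1.9]
gripper_width: 0.511
grasp_force: 25.8
```

Emit:
drive_tool(series=[[[2.54, -2.77, 0, 0, 0.6], [0, 0, 0, 0, 0.6], [0, 0, 0, 0, 0.6]]])

```text
time: 11.1
tool_pos: [525.4, 272.8, 200.4]
tcp_rot: [[0.706, 0.708, -0.0], [0.708, -0.706, -0.0], [-0.0, 0.0, -1.0]]
wrist_force: [0.3, -0.6, -0.3]
gripper_width: 0.509
grasp_force: 25.8
```

Emit:
drive_tool(series=[[[0, 0, 4, 0, 0.6], [0, 0, 4, 0, 0.6], [0, 0, 2.4, 0, 0.6], [0, 0, 1, 0, 0.6], [0, 0, 0, 0, 0.6]]])

```text
time: 11.6
tool_pos: [526.1, 271.3, 86.1]
tcp_rot: [[0.708, 0.706, -0.001], [0.706, -0.708, -0.0], [-0.001, -0.0, -1.0]]
wrist_force: [-0.5, -0.7, -0.7]
gripper_width: 0.506
grasp_force: 26.6
```

Emit:
drive_tool(series=[[[0, 0, 0, 0, 0.35], [0, 0, 0, 0, 0.35], [0, 0, 0, 0, 0.35], [0, 0, -3.4, 0, 0.35], [0, 0, -4, 0, 0.35]]])

```text
time: 12.1
tool_pos: [525.3, 271.9, 160.4]
tcp_rot: [[0.707, 0.707, -0.003], [0.707, -0.707, -0.001], [-0.003, -0.001, -1.0]]
wrist_force: [1.2, 0.2, -0.6]
gripper_width: 0.652
grasp_force: 0.0
```

Emit:
drive_tool(series=[[[0, 0, -4, 0, 0.35], [-2.58, 2.68, 0, 0, 0.35], [-2.58, 2.68, 0, 0, 0.35], [-2.58, 2.68, 0, 0, 0.35], [-2.58, 2.68, 0, 0, 0.35]]])

```text
time: 12.6
tool_pos: [528.3, 122.1, 201.1]
tcp_rot: [[0.707, 0.707, 0.001], [0.707, -0.707, 0.0], [0.001, 0.001, -1.0]]
wrist_force: [1.2, -1.2, -0.2]
gripper_width: 0.647
grasp_force: 0.0
```

Emit:
drive_tool(series=[[[-2.58, 2.68, 0, 0, 0.35], [-2.58, 2.68, 0, 0, 0.35], [-2.58, 2.68, 0, 0, 0.35], [-2.58, 2.68, 0, 0, 0.35], [-2.58, 2.68, 0, 0, 0.35]]])

```text
time: 13.1
tool_pos: [531.9, -64.1, 201.0]
tcp_rot: [[0.707, 0.707, 0.001], [0.707, -0.707, -0.0], [0.0, 0.001, -1.0]]
wrist_force: [1.1, 0.4, -0.0]
gripper_width: 0.648
grasp_force: 0.0
```

Emit:
drive_tool(series=[[[-2.58, 2.68, 0, 0, 0.35], [-2.58, 2.68, 0, 0, 0.35], [-2.58, 2.68, 0, 0, 0.35], [-2.58, 2.68, 0, 0, 0.35], [-2.58, 2.68, 0, 0, 0.35]]])

```text
time: 13.6
tool_pos: [535.3, -250.1, 201.0]
tcp_rot: [[0.707, 0.707, 0.0], [0.707, -0.707, -0.0], [0.0, 0.001, -1.0]]
wrist_force: [1.2, -0.1, 0.4]
gripper_width: 0.653
grasp_force: 0.0
```

Emit:
drive_tool(series=[[[-2.58, 2.68, 0, 0, 0.35], [0, 0, 0, 0, 0.35], [0, 0, 0, 0, 0.35]]])

```text
time: 13.9
tool_pos: [535.9, -286.1, 200.6]
tcp_rot: [[0.708, 0.706, -0.0], [0.706, -0.708, 0.0], [0.0, -0.0, -1.0]]
wrist_force: [-0.5, 0.4, -0.8]
gripper_width: 0.647
grasp_force: 0.0
```

Emit:
drive_tool(series=[[[0, 0, 4, 0, 0.35], [0, 0, 4, 0, 0.35], [0, 0, 2.3, 0, 0.35], [0, 0, 1.0, 0, 0.35], [0, 0, 0, 0, 0.35]]])

```text
time: 14.4
tool_pos: [536.3, -284.7, 86.9]
tcp_rot: [[0.706, 0.708, -0.001], [0.708, -0.706, 0.001], [-0.0, -0.002, -1.0]]
wrist_force: [0.8, -0.3, 0.7]
gripper_width: 0.654
grasp_force: 0.0
```

Emit:
drive_tool(series=[[[0, 0, 0, 0, 0.6], [0, 0, 0, 0, 0.6], [0, 0, 0, 0, 0.6], [0, 0, 0, 0, 0.6], [0, 0, -2, 0, 0.6]]])

```text
time: 14.9
tool_pos: [535.7, -285.3, 106.4]
tcp_rot: [[0.707, 0.707, -0.002], [0.707, -0.707, 0.002], [-0.001, -0.003, -1.0]]
wrist_force: [-0.6, -0.6, -0.4]
gripper_width: 0.51
grasp_force: 25.9
```

Emit:
drive_tool(series=[[[0, 0, -4, 0, 0.6], [0, 0, -4, 0, 0.6], [0, 0, -1.3, 0, 0.6], [2.5, -2.8, 0, 0, 0.6], [2.5, -2.8, 0, 0, 0.6]]])

```text
time: 15.4
tool_pos: [531.6, -210.4, 200.7]
tcp_rot: [[0.709, 0.706, 0.001], [0.706, -0.709, -0.0], [0.0, 0.001, -1.0]]
wrist_force: [0.3, 0.4, -1.1]
gripper_width: 0.511
grasp_force: 26.0
```

Emit:
drive_tool(series=[[[2.5, -2.8, 0, 0, 0.6], [2.5, -2.8, 0, 0, 0.6], [2.5, -2.8, 0, 0, 0.6], [2.5, -2.8, 0, 0, 0.6], [2.5, -2.8, 0, 0, 0.6]]])

```text
time: 15.9
tool_pos: [521.0, -21.9, 200.2]
tcp_rot: [[0.707, 0.707, -0.0], [0.707, -0.707, -0.0], [-0.0, -0.0, -1.0]]
wrist_force: [0.4, 0.7, -0.9]
gripper_width: 0.505
grasp_force: 26.0
```

Emit:
drive_tool(series=[[[2.5, -2.8, 0, 0, 0.6], [2.5, -2.8, 0, 0, 0.6], [2.5, -2.8, 0, 0, 0.6], [2.5, -2.8, 0, 0, 0.6], [2.5, -2.8, 0, 0, 0.6]]])

```text
time: 16.4
tool_pos: [510.4, 165.5, 200.2]
tcp_rot: [[0.707, 0.707, -0.0], [0.707, -0.707, -0.0], [-0.0, -0.0, -1.0]]
wrist_force: [0.3, 0.2, -1.0]
gripper_width: 0.505
grasp_force: 26.0
```

Emit:
drive_tool(series=[[[2.5, -2.8, 0, 0, 0.6], [0, 0, 0, 0, 0.6], [0, 0, 0, 0, 0.6]]])

```text
time: 16.7
tool_pos: [508.4, 202.0, 200.0]
tcp_rot: [[0.706, 0.708, -0.001], [0.708, -0.706, -0.0], [-0.001, -0.0, -1.0]]
wrist_force: [0.3, -0.4, -0.2]
gripper_width: 0.51
grasp_force: 26.0
```

Place in W2 (down 11.2), then ball 5 (15 × −2.75, 2.32) to W3 (19 × 2.61, −2.55).

Emit:
drive_tool(series=[[[0, 0, 4, 0, 0.6], [0, 0, 4, 0, 0.6], [0, 0, 2.2, 0, 0.6], [0, 0, 1, 0, 0.6], [0, 0, 0, 0, 0.6]]])

```text
time: 17.2
tool_pos: [509.1, 200.5, 87.7]
tcp_rot: [[0.708, 0.706, -0.001], [0.706, -0.708, -0.0], [-0.001, -0.0, -1.0]]
wrist_force: [-0.3, 0.1, -1.5]
gripper_width: 0.51
grasp_force: 27.3
```

Emit:
drive_tool(series=[[[0, 0, 0, 0, 0.35], [0, 0, 0, 0, 0.35], [0, 0, 0, 0, 0.35], [0, 0, -3.2, 0, 0.35], [0, 0, -4, 0, 0.35]]])

```text
time: 17.7
tool_pos: [508.3, 201.2, 160.4]
tcp_rot: [[0.707, 0.707, -0.003], [0.707, -0.707, -0.001], [-0.003, -0.002, -1.0]]
wrist_force: [1.5, -0.6, -0.1]
gripper_width: 0.651
grasp_force: 0.0
```

Emit:
drive_tool(series=[[[0, 0, -4, 0, 0.35], [-2.75, 2.32, 0, 0, 0.35], [-2.75, 2.32, 0, 0, 0.35], [-2.75, 2.32, 0, 0, 0.35], [-2.75, 2.32, 0, 0, 0.35]]])

```text
time: 18.2
tool_pos: [496.2, 56.8, 201.0]
tcp_rot: [[0.707, 0.707, 0.001], [0.707, -0.707, -0.0], [0.001, 0.001, -1.0]]
wrist_force: [0.5, -0.1, -0.7]
gripper_width: 0.651
grasp_force: 0.0
```

Emit:
drive_tool(series=[[[-2.75, 2.32, 0, 0, 0.35], [-2.75, 2.32, 0, 0, 0.35], [-2.75, 2.32, 0, 0, 0.35], [-2.75, 2.32, 0, 0, 0.35], [-2.75, 2.32, 0, 0, 0.35]]])

```text
time: 18.7
tool_pos: [481.0, -122.6, 200.9]
tcp_rot: [[0.707, 0.707, 0.001], [0.707, -0.707, -0.0], [0.0, 0.001, -1.0]]
wrist_force: [1.5, -0.0, 0.1]
gripper_width: 0.652
grasp_force: 0.0
```

Emit:
drive_tool(series=[[[-2.75, 2.32, 0, 0, 0.35], [-2.75, 2.32, 0, 0, 0.35], [-2.75, 2.32, 0, 0, 0.35], [-2.75, 2.32, 0, 0, 0.35], [-2.75, 2.32, 0, 0, 0.35]]])

```text
time: 19.2
tool_pos: [465.7, -301.9, 200.9]
tcp_rot: [[0.707, 0.707, 0.0], [0.707, -0.707, -0.0], [0.0, 0.001, -1.0]]
wrist_force: [-0.1, 0.2, 0.1]
gripper_width: 0.647
grasp_force: 0.0
```

Emit:
drive_tool(series=[[[-2.75, 2.32, 0, 0, 0.35], [0, 0, 0, 0, 0.35], [0, 0, 0, 0, 0.35]]])

```text
time: 19.5
tool_pos: [462.7, -336.5, 200.5]
tcp_rot: [[0.708, 0.706, -0.0], [0.706, -0.708, 0.0], [0.0, -0.0, -1.0]]
wrist_force: [0.2, 0.3, -0.3]
gripper_width: 0.652
grasp_force: 0.0
```

Emit:
drive_tool(series=[[[0, 0, 4, 0, 0.35], [0, 0, 4, 0, 0.35], [0, 0, 2.3, 0, 0.35], [0, 0, 1.0, 0, 0.35], [0, 0, 0, 0, 0.35]]])

```text
time: 20.0
tool_pos: [463.1, -335.2, 86.9]
tcp_rot: [[0.706, 0.708, -0.001], [0.708, -0.706, 0.001], [-0.0, -0.002, -1.0]]
wrist_force: [0.7, 0.5, 0.3]
gripper_width: 0.65
grasp_force: 0.0
```

Emit:
drive_tool(series=[[[0, 0, 0, 0, 0.6], [0, 0, 0, 0, 0.6], [0, 0, 0, 0, 0.6], [0, 0, 0, 0, 0.6], [0, 0, -2, 0, 0.6]]])

```text
time: 20.5
tool_pos: [462.6, -335.8, 106.5]
tcp_rot: [[0.707, 0.707, -0.002], [0.707, -0.707, 0.002], [-0.0, -0.003, -1.0]]
wrist_force: [-0.6, 0.9, 0.2]
gripper_width: 0.504
grasp_force: 25.8
```

Emit:
drive_tool(series=[[[0, 0, -4, 0, 0.6], [0, 0, -4, 0, 0.6], [0, 0, -1.3, 0, 0.6], [2.61, -2.55, 0, 0, 0.6], [2.61, -2.55, 0, 0, 0.6]]])

```text
time: 21.0
tool_pos: [463.6, -262.8, 200.7]
tcp_rot: [[0.708, 0.706, 0.001], [0.706, -0.708, -0.001], [0.0, 0.001, -1.0]]
wrist_force: [-0.2, -0.3, -2.0]
gripper_width: 0.513
grasp_force: 25.9
```

Emit:
drive_tool(series=[[[2.61, -2.55, 0, 0, 0.6], [2.61, -2.55, 0, 0, 0.6], [2.61, -2.55, 0, 0, 0.6], [2.61, -2.55, 0, 0, 0.6], [2.61, -2.55, 0, 0, 0.6]]])

```text
time: 21.5
tool_pos: [465.7, -79.4, 200.2]
tcp_rot: [[0.707, 0.707, -0.0], [0.707, -0.707, 0.0], [-0.0, -0.0, -1.0]]
wrist_force: [1.5, -0.1, -1.2]
gripper_width: 0.507
grasp_force: 25.9
```

Emit:
drive_tool(series=[[[2.61, -2.55, 0, 0, 0.6], [2.61, -2.55, 0, 0, 0.6], [2.61, -2.55, 0, 0, 0.6], [2.61, -2.55, 0, 0, 0.6], [2.61, -2.55, 0, 0, 0.6]]])

```text
time: 22.0
tool_pos: [467.9, 103.1, 200.2]
tcp_rot: [[0.707, 0.707, -0.0], [0.707, -0.707, -0.0], [-0.0, -0.0, -1.0]]
wrist_force: [0.2, -0.3, -1.2]
gripper_width: 0.507
grasp_force: 25.9
```

Emit:
drive_tool(series=[[[2.61, -2.55, 0, 0, 0.6], [2.61, -2.55, 0, 0, 0.6], [2.61, -2.55, 0, 0, 0.6], [2.61, -2.55, 0, 0, 0.6], [2.61, -2.55, 0, 0, 0.6]]])

```text
time: 22.5
tool_pos: [470.0, 285.5, 200.1]
tcp_rot: [[0.707, 0.707, -0.0], [0.707, -0.707, -0.0], [-0.001, -0.0, -1.0]]
wrist_force: [0.7, 0.1, -1.4]
gripper_width: 0.509
grasp_force: 25.9
```

Emit:
drive_tool(series=[[[2.61, -2.55, 0, 0, 0.6], [2.61, -2.55, 0, 0, 0.6], [0, 0, 0, 0, 0.6], [0, 0, 0, 0, 0.6]]])

```text
time: 22.9
tool_pos: [470.7, 357.4, 199.8]
tcp_rot: [[0.706, 0.708, -0.001], [0.708, -0.706, -0.001], [-0.001, -0.0, -1.0]]
wrist_force: [0.0, -0.9, -1.2]
gripper_width: 0.502
grasp_force: 25.9
```

Place in W3, then ball 3 (15 × −2.68, 2.69) to W4 (14 × 2.44, −2.62).

Emit:
drive_tool(series=[[[0, 0, 4, 0, 0.6], [0, 0, 4, 0, 0.6], [0, 0, 2.2, 0, 0.6], [0, 0, 1, 0, 0.6], [0, 0, 0, 0, 0.6]]])

```text
time: 23.4
tool_pos: [471.5, 356.2, 87.8]
tcp_rot: [[0.708, 0.706, -0.001], [0.706, -0.708, -0.0], [-0.001, -0.0, -1.0]]
wrist_force: [0.3, 0.9, 0.1]
gripper_width: 0.507
grasp_force: 27.3
```

Emit:
drive_tool(series=[[[0, 0, 0, 0, 0.35], [0, 0, 0, 0, 0.35], [0, 0, 0, 0, 0.35], [0, 0, -3.2, 0, 0.35], [0, 0, -4, 0, 0.35]]])

```text
time: 23.9
tool_pos: [470.8, 356.5, 160.2]
tcp_rot: [[0.707, 0.707, -0.003], [0.707, -0.707, -0.002], [-0.003, -0.001, -1.0]]
wrist_force: [-0.2, 0.4, -0.2]
gripper_width: 0.655
grasp_force: 0.0
```

Emit:
drive_tool(series=[[[0, 0, -4, 0, 0.35], [-2.68, 2.69, 0, 0, 0.35], [-2.68, 2.69, 0, 0, 0.35], [-2.68, 2.69, 0, 0, 0.35], [-2.68, 2.69, 0, 0, 0.35]]])

```text
time: 24.4
tool_pos: [471.2, 203.7, 201.0]
tcp_rot: [[0.707, 0.707, 0.001], [0.707, -0.707, 0.0], [0.001, 0.001, -1.0]]
wrist_force: [0.9, -0.8, 0.5]
gripper_width: 0.65
grasp_force: 0.0
```

Emit:
drive_tool(series=[[[-2.68, 2.69, 0, 0, 0.35], [-2.68, 2.69, 0, 0, 0.35], [-2.68, 2.69, 0, 0, 0.35], [-2.68, 2.69, 0, 0, 0.35], [-2.68, 2.69, 0, 0, 0.35]]])

```text
time: 24.9
tool_pos: [471.6, 13.7, 200.9]
tcp_rot: [[0.707, 0.707, 0.001], [0.707, -0.707, -0.0], [0.0, 0.001, -1.0]]
wrist_force: [0.5, -0.2, -0.1]
gripper_width: 0.647
grasp_force: 0.0
```

Emit:
drive_tool(series=[[[-2.68, 2.69, 0, 0, 0.35], [-2.68, 2.69, 0, 0, 0.35], [-2.68, 2.69, 0, 0, 0.35], [-2.68, 2.69, 0, 0, 0.35], [-2.68, 2.69, 0, 0, 0.35]]])

```text
time: 25.4
tool_pos: [471.8, -176.2, 200.9]
tcp_rot: [[0.707, 0.707, 0.001], [0.707, -0.707, -0.0], [0.0, 0.001, -1.0]]
wrist_force: [0.0, 0.0, -0.7]
gripper_width: 0.645
grasp_force: 0.0
```

Emit:
drive_tool(series=[[[-2.68, 2.69, 0, 0, 0.35], [0, 0, 0, 0, 0.35], [0, 0, 0, 0, 0.35]]])

```text
time: 25.7
tool_pos: [471.8, -213.0, 200.6]
tcp_rot: [[0.708, 0.706, -0.0], [0.706, -0.708, 0.0], [-0.0, -0.0, -1.0]]
wrist_force: [-0.0, 0.6, 0.4]
gripper_width: 0.649
grasp_force: 0.0
```

Emit:
drive_tool(series=[[[0, 0, 4, 0, 0.35], [0, 0, 4, 0, 0.35], [0, 0, 2.3, 0, 0.35], [0, 0, 1.0, 0, 0.35], [0, 0, 0, 0, 0.35]]])

```text
time: 26.2
tool_pos: [472.1, -211.6, 86.9]
tcp_rot: [[0.706, 0.708, -0.002], [0.708, -0.706, 0.001], [-0.0, -0.002, -1.0]]
wrist_force: [1.4, -0.8, 0.3]
gripper_width: 0.649
grasp_force: 0.0
```

Emit:
drive_tool(series=[[[0, 0, 0, 0, 0.6], [0, 0, 0, 0, 0.6], [0, 0, 0, 0, 0.6], [0, 0, 0, 0, 0.6], [0, 0, -2, 0, 0.6]]])

```text
time: 26.7
tool_pos: [471.7, -212.3, 106.7]
tcp_rot: [[0.707, 0.707, -0.002], [0.707, -0.707, 0.001], [-0.001, -0.002, -1.0]]
wrist_force: [0.0, -0.9, -0.3]
gripper_width: 0.508
grasp_force: 25.9
```

Emit:
drive_tool(series=[[[0, 0, -4, 0, 0.6], [0, 0, -4, 0, 0.6], [0, 0, -1.3, 0, 0.6], [2.44, -2.62, 0, 0, 0.6], [2.44, -2.62, 0, 0, 0.6]]])

```text
time: 27.2
tool_pos: [469.5, -140.7, 201.3]
tcp_rot: [[0.709, 0.706, 0.002], [0.706, -0.709, -0.001], [0.001, 0.002, -1.0]]
wrist_force: [0.3, 0.3, -1.8]
gripper_width: 0.506
grasp_force: 26.0
```

Emit:
drive_tool(series=[[[2.44, -2.62, 0, 0, 0.6], [2.44, -2.62, 0, 0, 0.6], [2.44, -2.62, 0, 0, 0.6], [2.44, -2.62, 0, 0, 0.6], [2.44, -2.62, 0, 0, 0.6]]])

```text
time: 27.7
tool_pos: [463.1, 39.2, 200.8]
tcp_rot: [[0.707, 0.707, 0.0], [0.707, -0.707, -0.0], [0.0, 0.0, -1.0]]
wrist_force: [0.0, 0.5, -2.2]
gripper_width: 0.509
grasp_force: 26.0
```

Emit:
drive_tool(series=[[[2.44, -2.62, 0, 0, 0.6], [2.44, -2.62, 0, 0, 0.6], [2.44, -2.62, 0, 0, 0.6], [2.44, -2.62, 0, 0, 0.6], [2.44, -2.62, 0, 0, 0.6]]])

```text
time: 28.2
tool_pos: [456.7, 218.3, 200.8]
tcp_rot: [[0.707, 0.707, 0.0], [0.707, -0.707, -0.0], [0.0, 0.0, -1.0]]
wrist_force: [0.2, -0.5, -1.5]
gripper_width: 0.51
grasp_force: 26.0
```

Emit:
drive_tool(series=[[[2.44, -2.62, 0, 0, 0.6], [2.44, -2.62, 0, 0, 0.6], [0, 0, 0, 0, 0.6], [0, 0, 0, 0, 0.6]]])

```text
time: 28.6
tool_pos: [454.1, 288.7, 200.4]
tcp_rot: [[0.706, 0.708, -0.0], [0.708, -0.706, -0.0], [-0.0, 0.0, -1.0]]
wrist_force: [0.9, -1.6, -0.7]
gripper_width: 0.508
grasp_force: 25.9
```

Place in W4, then ball 4 (15 × −2.55, 2.75) to W5 (13 × 2.47, −2.88).

Emit:
drive_tool(series=[[[0, 0, 4, 0, 0.6], [0, 0, 4, 0, 0.6], [0, 0, 2.2, 0, 0.6], [0, 0, 1, 0, 0.6], [0, 0, 0, 0, 0.6]]])

```text
time: 29.1
tool_pos: [455.0, 287.3, 88.0]
tcp_rot: [[0.708, 0.706, -0.0], [0.706, -0.708, -0.0], [-0.001, 0.0, -1.0]]
wrist_force: [-0.2, -0.5, -0.2]
gripper_width: 0.508
grasp_force: 27.1
```

Emit:
drive_tool(series=[[[0, 0, 0, 0, 0.35], [0, 0, 0, 0, 0.35], [0, 0, 0, 0, 0.35], [0, 0, -3.2, 0, 0.35], [0, 0, -4, 0, 0.35]]])

```text
time: 29.6
tool_pos: [454.0, 288.0, 160.4]
tcp_rot: [[0.707, 0.707, -0.003], [0.707, -0.707, -0.001], [-0.003, -0.001, -1.0]]
wrist_force: [0.6, -0.0, 0.4]
gripper_width: 0.646
grasp_force: 0.0
```

Emit:
drive_tool(series=[[[0, 0, -4, 0, 0.35], [-2.55, 2.75, 0, 0, 0.35], [-2.55, 2.75, 0, 0, 0.35], [-2.55, 2.75, 0, 0, 0.35], [-2.55, 2.75, 0, 0, 0.35]]])

```text
time: 30.1
tool_pos: [459.8, 137.2, 201.1]
tcp_rot: [[0.707, 0.707, 0.001], [0.707, -0.707, 0.0], [0.001, 0.001, -1.0]]
wrist_force: [0.9, -0.1, 0.5]
gripper_width: 0.651
grasp_force: 0.0
```

Emit:
drive_tool(series=[[[-2.55, 2.75, 0, 0, 0.35], [-2.55, 2.75, 0, 0, 0.35], [-2.55, 2.75, 0, 0, 0.35], [-2.55, 2.75, 0, 0, 0.35], [-2.55, 2.75, 0, 0, 0.35]]])

```text
time: 30.6
tool_pos: [467.0, -50.5, 201.0]
tcp_rot: [[0.707, 0.707, 0.001], [0.707, -0.707, -0.0], [0.0, 0.001, -1.0]]
wrist_force: [0.6, 0.6, -0.4]
gripper_width: 0.654
grasp_force: 0.0
```

Emit:
drive_tool(series=[[[-2.55, 2.75, 0, 0, 0.35], [-2.55, 2.75, 0, 0, 0.35], [-2.55, 2.75, 0, 0, 0.35], [-2.55, 2.75, 0, 0, 0.35], [-2.55, 2.75, 0, 0, 0.35]]])

```text
time: 31.1
tool_pos: [473.9, -237.9, 201.0]
tcp_rot: [[0.707, 0.707, 0.0], [0.707, -0.707, -0.0], [0.0, 0.001, -1.0]]
wrist_force: [0.8, 0.5, -0.1]
gripper_width: 0.648
grasp_force: 0.0
```

Emit:
drive_tool(series=[[[-2.55, 2.75, 0, 0, 0.35], [0, 0, 0, 0, 0.35], [0, 0, 0, 0, 0.35]]])

```text
time: 31.4
tool_pos: [475.2, -274.0, 200.6]
tcp_rot: [[0.708, 0.706, -0.0], [0.706, -0.708, 0.0], [0.0, -0.0, -1.0]]
wrist_force: [0.0, -0.4, 0.5]
gripper_width: 0.647
grasp_force: 0.0
```

Emit:
drive_tool(series=[[[0, 0, 4, 0, 0.35], [0, 0, 4, 0, 0.35], [0, 0, 2.3, 0, 0.35], [0, 0, 1.0, 0, 0.35], [0, 0, 0, 0, 0.35]]])

```text
time: 31.9
tool_pos: [475.6, -272.8, 86.9]
tcp_rot: [[0.706, 0.708, -0.002], [0.708, -0.706, 0.001], [-0.0, -0.002, -1.0]]
wrist_force: [0.4, 0.1, -0.0]
gripper_width: 0.652
grasp_force: 0.0
```

Emit:
drive_tool(series=[[[0, 0, 0, 0, 0.6], [0, 0, 0, 0, 0.6], [0, 0, 0, 0, 0.6], [0, 0, 0, 0, 0.6], [0, 0, -2, 0, 0.6]]])

```text
time: 32.4
tool_pos: [475.1, -273.4, 106.5]
tcp_rot: [[0.707, 0.707, -0.002], [0.707, -0.707, 0.002], [-0.0, -0.003, -1.0]]
wrist_force: [0.5, -0.6, -1.1]
gripper_width: 0.509
grasp_force: 25.9
```

Emit:
drive_tool(series=[[[0, 0, -4, 0, 0.6], [0, 0, -4, 0, 0.6], [0, 0, -1.3, 0, 0.6], [2.47, -2.88, 0, 0, 0.6], [2.47, -2.88, 0, 0, 0.6]]])

```text
time: 32.9
tool_pos: [469.4, -197.7, 200.7]
tcp_rot: [[0.709, 0.706, 0.001], [0.706, -0.709, -0.0], [0.0, 0.001, -1.0]]
wrist_force: [-0.3, -1.4, -1.4]
gripper_width: 0.505
grasp_force: 26.0
```

Emit:
drive_tool(series=[[[2.47, -2.88, 0, 0, 0.6], [2.47, -2.88, 0, 0, 0.6], [2.47, -2.88, 0, 0, 0.6], [2.47, -2.88, 0, 0, 0.6], [2.47, -2.88, 0, 0, 0.6]]])

```text
time: 33.4
tool_pos: [454.9, -7.6, 200.3]
tcp_rot: [[0.707, 0.707, -0.0], [0.707, -0.707, -0.0], [-0.0, -0.0, -1.0]]
wrist_force: [0.5, -0.7, 0.6]
gripper_width: 0.511
grasp_force: 26.0
```

Emit:
drive_tool(series=[[[2.47, -2.88, 0, 0, 0.6], [2.47, -2.88, 0, 0, 0.6], [2.47, -2.88, 0, 0, 0.6], [2.47, -2.88, 0, 0, 0.6], [2.47, -2.88, 0, 0, 0.6]]])

```text
time: 33.9
tool_pos: [440.4, 181.6, 200.2]
tcp_rot: [[0.707, 0.707, -0.0], [0.707, -0.707, -0.0], [-0.0, -0.0, -1.0]]
wrist_force: [0.2, -0.5, -0.2]
gripper_width: 0.51
grasp_force: 26.0
```

Emit:
drive_tool(series=[[[2.47, -2.88, 0, 0, 0.6], [0, 0, 0, 0, 0.6], [0, 0, 0, 0, 0.6]]])

```text
time: 34.2
tool_pos: [437.5, 218.4, 200.1]
tcp_rot: [[0.706, 0.708, -0.001], [0.708, -0.706, -0.0], [-0.001, -0.0, -1.0]]
wrist_force: [0.7, -0.5, -1.7]
gripper_width: 0.507
grasp_force: 26.0
```

Emit:
drive_tool(series=[[[0, 0, 4, 0, 0.6], [0, 0, 4, 0, 0.6], [0, 0, 2.2, 0, 0.6], [0, 0, 1, 0, 0.6], [0, 0, 0, 0, 0.6]]])

```text
time: 34.7
tool_pos: [438.5, 217.0, 87.7]
tcp_rot: [[0.708, 0.706, -0.001], [0.706, -0.708, -0.0], [-0.001, -0.0, -1.0]]
wrist_force: [0.3, -0.6, -0.8]
gripper_width: 0.506
grasp_force: 27.4
```

Emit:
drive_tool(series=[[[0, 0, 0, 0, 0.35], [0, 0, 0, 0, 0.35], [0, 0, 0, 0, 0.35], [0, 0, -3.2, 0, 0.35], [0, 0, -4, 0, 0.35]]])

```text
time: 35.2
tool_pos: [437.5, 217.7, 160.5]
tcp_rot: [[0.707, 0.707, -0.003], [0.707, -0.707, -0.001], [-0.003, -0.001, -1.0]]
wrist_force: [0.2, 0.0, 0.2]
gripper_width: 0.651
grasp_force: 0.0
```

Emit:
drive_tool(series=[[[0, 0, -4, 0, 0.35], [0, 0, -4, 0, 0.35], [-2.5, 2.5, 0, 0, 0.35], [-2.5, 2.5, 0, 0, 0.35], [-2.5, 2.5, 0, 0, 0.35]]])

```text
time: 35.7
tool_pos: [437.6, 110.9, 241.2]
tcp_rot: [[0.706, 0.708, 0.001], [0.708, -0.706, 0.0], [0.001, 0.001, -1.0]]
wrist_force: [0.9, 0.1, 0.1]
gripper_width: 0.646
grasp_force: 0.0
```

Emit:
drive_tool(series=[[[-2.5, 2.5, 0, 0, 0.35], [-2.5, 2.5, 0, 0, 0.35], [-2.5, 2.5, 0, 0, 0.35], [-2.5, 2.5, 0, 0, 0.35], [-2.5, 2.5, 0, 0, 0.35]]])

```text
time: 36.2
tool_pos: [437.6, -66.3, 241.0]
tcp_rot: [[0.707, 0.707, 0.001], [0.707, -0.707, -0.0], [0.0, 0.001, -1.0]]
wrist_force: [-0.4, 0.8, 0.7]
gripper_width: 0.645
grasp_force: 0.0
```

Emit:
drive_tool(series=[[[-2.5, 2.5, 0, 0, 0.35], [-2.5, 2.5, 0, 0, 0.35], [-2.5, 2.5, 0, 0, 0.35], [0, 0, 0, 0, 0.35]]])

```text
time: 36.6
tool_pos: [438.0, -174.1, 240.9]
tcp_rot: [[0.709, 0.705, 0.001], [0.705, -0.709, -0.001], [0.0, 0.002, -1.0]]
wrist_force: [0.3, 0.1, 0.9]
gripper_width: 0.65
grasp_force: 0.0
```

Run:
```python
from h import *
T,_=snap('top','t2.png'); S,_=snap('scene','s2.png'); print(robot.sense()['tool_pos'])
cv2.imwrite('pics/t2c.png',cv2.convertScaleAbs(cv2.resize(T[70:300,110:450],None,fx=2.35,fy=2.35,interpolation=cv2.INTER_CUBIC),alpha=1.4))
```

```text
[ 437.58015768 -171.23631018  240.62832269]
```

View pics/t2c.png

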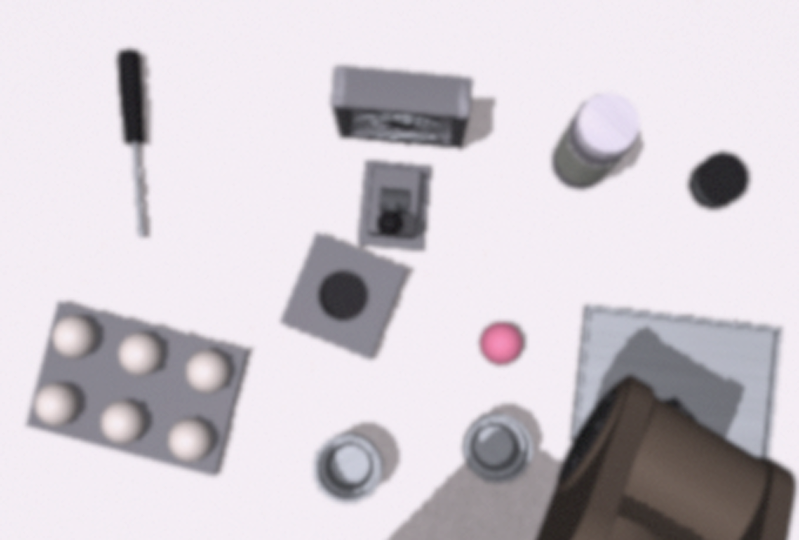

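View pics/s2.png

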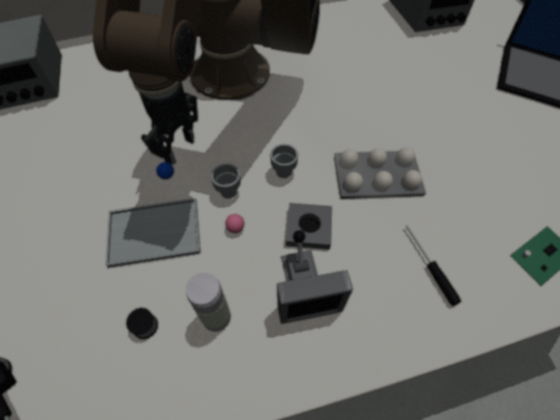

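All six balls are seated. The left cup has been knocked to top ≈(258,267) and the other stays at ≈(322,260). The lever still leans away from the fan. Next I'll measure the knob and re-measure the cups.

```bash
cat >> meas.py <<'E'
def rim(im,i,xy,z=70,r=34,name=''):
    "outer rim circle of a cup: strongest edge along rays on the plane z around a guess, circle fit by least squares"
    g=cv2.GaussianBlur(im,(3,3),0).mean(2).astype(np.float32); c=np.array(xy,float)
    for _ in range(6):
        pts=[]
        for a in np.arange(0,2*np.pi,np.pi/24):
            rr=np.arange(r-7,r+7,.5); P=np.c_[c[0]+rr*np.cos(a),c[1]+rr*np.sin(a),np.full(len(rr),z)]
            uv=proj(i,P).astype(np.float32); v=cv2.remap(g,uv[:,:1],uv[:,1:],cv2.INTER_LINEAR).ravel()
            k=np.argmax(np.gradient(v)); pts.append(P[k,:2])
        pts=np.array(pts); d=np.linalg.norm(pts-c,axis=1); q=pts[abs(d-np.median(d))<3]
        s=np.linalg.lstsq(np.c_[2*q,np.ones(len(q))],(q**2).sum(1),rcond=None)[0]; c=s[:2]
    return c,np.sqrt(s[2]+c@c),len(q)
E
python3 - <<'E'
from meas import *
np.set_printoptions(precision=1,suppress=True)
T=cv2.imread('pics/t2.png');S=cv2.imread('pics/s2.png');it=eyes.camera_info('top');iS=eyes.camera_info('scene')
def dark(I,roi,th,k):
    g=I.mean(2);m=np.zeros(g.shape,bool);x0,y0,x1,y1=roi;m[y0:y1,x0:x1]=1
    mm=cv2.morphologyEx(((g<th)&m).astype(np.uint8),cv2.MORPH_OPEN,cv2.getStructuringElement(cv2.MORPH_ELLIPSE,(k,k)))
    return blobs(mm,20,600)
for th in (30,38,45,52):
    a=dark(T,(266,152,292,174),th,5);b=dark(S,(288,226,310,248),th,5)
    print(th,[(x[0],x[1][2:]) for x in a],[(x[0],x[1][2:]) for x in b])
    if len(a)==1==len(b): print(tri(it,[a[0][0]],iS,[b[0][0]]))
for nm,I,ii in (('T',T,it),('S',S,iS)):
    for g0 in ((437,50),(452,-95)): print(nm,rim(I,ii,g0))
print(plane(it,[[110+340/2.35,70+140/2.35],[110+463/2.35,70+147/2.35]],0),'block',plane(it,[[110+394/2.35,70+205/2.35]],31))
E
```

```text
30 [] [(array([306., 228.]), array([ 7,  5, 27], dtype=int32)), (array([298.5, 236.5]), array([ 10,  12, 101], dtype=int32))]
38 [(array([276. , 164.5]), array([ 9, 10, 78], dtype=int32))] [(array([299.7, 235.3]), array([ 18,  20, 174], dtype=int32))]
[[652.3  18.7 102.4   2.9]]
45 [(array([276.1, 164.6]), array([11, 10, 88], dtype=int32))] [(array([299.5, 235.5]), array([ 19,  20, 197], dtype=int32))]
[[652.2  18.4 101.5   2.7]]
52 [(array([276.3, 164.1]), array([ 11,  12, 110], dtype=int32))] [(array([299.7, 237.3]), array([ 22,  22, 269], dtype=int32))]
[[654.1  18.2  97.5   3.2]]
T (array([433.4,  50. ]), np.float64(36.1621715477958), 16)
T (array([447.5, -97.4]), np.float64(35.389938267099126), 35)
S (array([434.1,  48.9]), np.float64(34.29348121381496), 25)
S (array([454.7, -92.3]), np.float64(34.539905041200846), 22)
[[754.   73.7   0. ]
 [748.9 -56.    0. ]] block [[680.5  14.9  31. ]]
```

Run:
```python
from leg import *
p=leg((437.6,-171.2,240.6),(600,17.5,240),-2.4); print(p)
```

```text
7 x [2.21, -2.79, 0.01]
[600.34261699  17.45052509 239.9       ]
```

Emit:
drive_tool(series=[[[0, 0, 0, 7.9, 1], [0, 0, 0, 7.9, 1], [0, 0, 0, 7.9, 1], [0, 0, 0, 7.9, 1], [0, 0, 0, 7.9, 1]]])

```text
time: 37.2
tool_pos: [437.9, -169.6, 240.7]
tcp_rot: [[0.996, 0.092, -0.0], [0.092, -0.996, 0.0], [-0.0, -0.0, -1.0]]
wrist_force: [0.5, 0.6, 0.7]
gripper_width: -0.004
grasp_force: 0.0
```

Emit:
drive_tool(series=[[[0, 0, 0, 7.9, 1], [0, 0, 0, 0, 1], [0, 0, 0, 0, 1]]])

```text
time: 37.5
tool_pos: [437.9, -170.1, 240.7]
tcp_rot: [[0.999, -0.037, 0.0], [-0.037, -0.999, -0.0], [0.0, 0.0, -1.0]]
wrist_force: [0.2, -0.3, 0.1]
gripper_width: -0.0
grasp_force: 0.0
```

Emit:
drive_tool(series=[[[2.2, -2.8, 0, 0, 1], [2.2, -2.8, 0, 0, 1], [2.2, -2.8, 0, 0, 1], [2.2, -2.8, 0, 0, 1], [2.2, -2.8, 0, 0, 1]]])

```text
time: 38.0
tool_pos: [554.4, -33.9, 240.5]
tcp_rot: [[0.999, -0.038, -0.0], [-0.038, -0.999, -0.0], [-0.0, 0.0, -1.0]]
wrist_force: [0.4, 0.1, 0.2]
gripper_width: -0.001
grasp_force: 0.0
```

Emit:
drive_tool(series=[[[2.2, -2.8, 0, 0, 1], [2.2, -2.8, 0, 0, 1], [0, 0, 4, 0, 1], [0, 0, 4, 0, 1], [0, 0, 0, 0, 1]]])

```text
time: 38.5
tool_pos: [598.2, 19.3, 156.3]
tcp_rot: [[0.999, -0.038, -0.008], [-0.038, -0.999, 0.001], [-0.008, -0.0, -1.0]]
wrist_force: [-0.1, 0.2, 0.3]
gripper_width: 0.001
grasp_force: 0.0
```

Emit:
drive_tool(series=[[[2, 0, 0, 0, 1], [1.5, 0, 0, 0, 1], [1.5, 0, 0, 0, 1], [1.5, 0, 0, 0, 1], [1, 0, 0, 0, 1]]])

```text
time: 39.0
tool_pos: [676.0, 15.3, 162.6]
tcp_rot: [[0.999, -0.04, 0.002], [-0.04, -0.999, -0.0], [0.002, 0.0, -1.0]]
wrist_force: [-1.6, -1.5, -0.2]
gripper_width: 0.001
grasp_force: 0.4
```

Emit:
drive_tool(series=[[[1, 0, 0, 0, 1], [1, 0, 0, 0, 1], [0.5, 0, 0, 0, 1], [0, 0, 0, 0, 1]]])

```text
time: 39.4
tool_pos: [700.4, 14.2, 160.4]
tcp_rot: [[0.999, -0.042, 0.0], [-0.042, -0.999, -0.0], [0.0, 0.0, -1.0]]
wrist_force: [-0.7, 0.2, -0.3]
gripper_width: -0.003
grasp_force: 0.0
```

Run:
```python
from h import *
print(robot.sense()['tool_pos'],robot.sense()['wrist_force'])
S,_=snap('scene'); W,_=snap('wrist')
a=cv2.resize(S[190:340,210:370],(480,450),interpolation=cv2.INTER_CUBIC)
cv2.imwrite('pics/l1.png',np.hstack([cv2.convertScaleAbs(a,alpha=1.5),cv2.resize(W,(320,450))]))
```

```text
[700.40207284  14.2387888  160.40205022] [-0.65645276  0.22927007 -0.26368036]
```

View pics/l1.png

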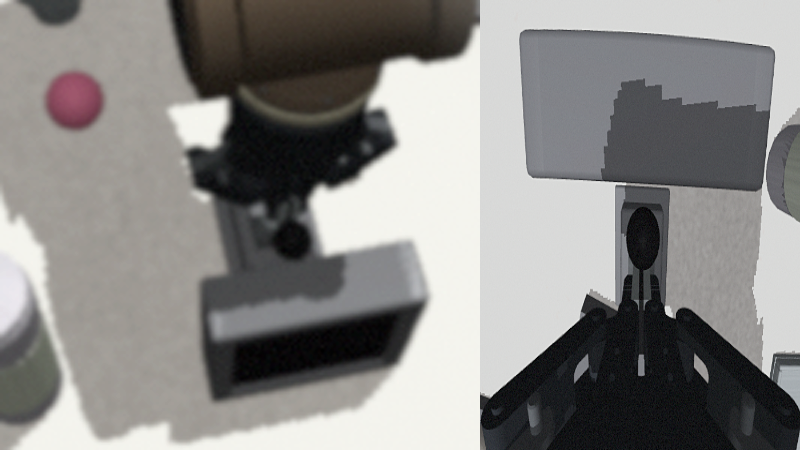

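The knob now leans towards the frame, and the fingers are right behind it. I'll push on in small steps until the stop pushes back.

Emit:
drive_tool(series=[[[0.3, 0, 0, 0, 1], [0, 0, 0, 0, 1]]])

```text
time: 39.7
tool_pos: [702.2, 14.2, 160.4]
tcp_rot: [[0.999, -0.042, -0.003], [-0.042, -0.999, 0.0], [-0.003, 0.0, -1.0]]
wrist_force: [-5.8, -0.1, 2.1]
gripper_width: 0.002
grasp_force: 2.8
```

Emit:
drive_tool(series=[[[0.3, 0, 0, 0, 1], [0, 0, 0, 0, 1]]])

```text
time: 39.9
tool_pos: [703.2, 14.2, 160.2]
tcp_rot: [[0.999, -0.042, -0.009], [-0.042, -0.999, 0.0], [-0.009, 0.0, -1.0]]
wrist_force: [-19.8, 0.5, 8.8]
gripper_width: 0.001
grasp_force: 10.0
```

Emit:
drive_tool(series=[[[0.2, 0, 0, 0, 1], [0, 0, 0, 0, 1]]])

```text
time: 40.1
tool_pos: [703.7, 14.3, 160.1]
tcp_rot: [[0.999, -0.042, -0.013], [-0.042, -0.999, 0.0], [-0.013, 0.0, -1.0]]
wrist_force: [-29.0, -0.1, 13.6]
gripper_width: -0.001
grasp_force: 14.9
```

The force rises to 29 N at the stop, so the lever is fully over. I'll back off and go above the knocked cup.

Emit:
drive_tool(series=[[[-1, 0, 0, 0, 1], [-2, 0, 0, 0, 1], [-3, 0, 0, 0, 1], [0, 0, -4, 0, 0.5], [0, 0, -4, 0, 0]]])

```text
time: 40.6
tool_pos: [647.2, 16.5, 240.9]
tcp_rot: [[0.999, -0.042, -0.002], [-0.042, -0.999, 0.0], [-0.002, -0.0, -1.0]]
wrist_force: [0.9, -0.3, 1.5]
gripper_width: 0.33
grasp_force: 0.0
```

Emit:
drive_tool(series=[[[0, 0, 0, 0, 0], [0, 0, 0, 0, 0]]])

```text
time: 40.8
tool_pos: [648.1, 16.5, 241.4]
tcp_rot: [[0.999, -0.042, 0.002], [-0.042, -0.999, -0.0], [0.002, 0.0, -1.0]]
wrist_force: [0.1, -0.0, -0.3]
gripper_width: 0.681
grasp_force: 0.0
```

Run:
```python
from leg import *
s=robot.sense();p=s['tool_pos'];R=s['tcp_rot'];yaw=np.degrees(np.arctan2(R[1,0],R[0,0]));print(p,yaw)
leg(p,(434,49.5,240),yaw)
```

```text
[648.08931337  16.50387888 241.43785008] -2.4010012652662076
  6 x [-3.59, -0.4, 0.02]
```

Emit:
drive_tool(series=[[[-3.6, -0.4, 0, 0, 0], [-3.6, -0.4, 0, 0, 0], [-3.6, -0.4, 0, 0, 0], [-3.6, -0.4, 0, 0, 0], [-3.6, -0.4, 0, 0, 0]]])

```text
time: 41.3
tool_pos: [467.1, 44.2, 239.3]
tcp_rot: [[0.999, -0.042, -0.002], [-0.042, -0.999, 0.0], [-0.002, 0.0, -1.0]]
wrist_force: [0.1, 0.2, -0.3]
gripper_width: 0.998
grasp_force: 0.0
```

Emit:
drive_tool(series=[[[-3.6, -0.4, 0, 0, 0], [0, 0, 0, 0, 0], [0, 0, 0, 0, 0]]])

```text
time: 41.6
tool_pos: [433.0, 49.6, 240.1]
tcp_rot: [[0.999, -0.042, -0.0], [-0.042, -0.999, -0.0], [-0.0, 0.0, -1.0]]
wrist_force: [1.1, -0.6, -0.6]
gripper_width: 1.005
grasp_force: 0.0
```

Run:
```python
from meas import *
s=robot.sense();print(s['tool_pos'])
W,i=snap('wrist','c1.png'); T,it=snap('top','t3.png')
c=rim(W,i,(434,49.5)); print(c, proj(i,[[434,49.5,70],[434,49.5,7]]))
gt=T.mean(2)
```

```text
[432.98698118  49.58690906 240.07737867]
(array([434.87034591,  48.21687492]), np.float64(31.098728037495555), 24) [[280.87762982 211.66121981]
 [281.11885188 194.84709324]]
```

View pics/c1.png

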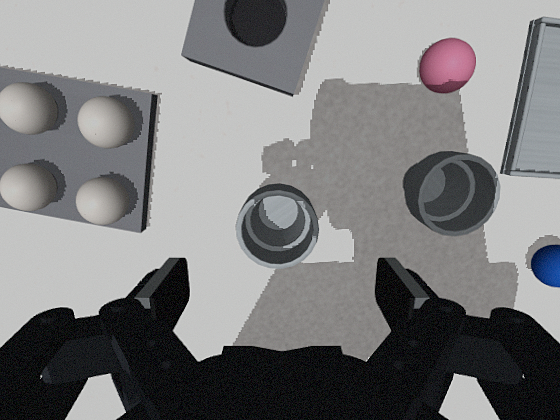

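The wrist view shows cup A's rim centred at about (278,226), left of and below the predicted (281,212). Cup B's rim is at about (452,193), the balls are still in the carrier, and the stand recess is empty. I'll refine both rims.

Run:
```python
from meas import *
np.set_printoptions(precision=1,suppress=True)
W=cv2.imread('pics/c1.png');i=eyes.camera_info('wrist');T=cv2.imread('pics/t3.png');it=eyes.camera_info('top')
print(plane(i,[[278,226.5],[278,269],[278,184],[236,226],[320,226]],70))
print('top cup A',plane(it,[[258.9,268.3]],70),'B',plane(it,[[110+497/2.35,70+446/2.35]],70))
# overlay of 34 mm circles at z=70 for the candidate
V=cv2.resize(W[120:300,200:520],None,fx=2.4,fy=2.4,interpolation=cv2.INTER_CUBIC); V=cv2.convertScaleAbs(V,alpha=1.3)
a=np.linspace(0,2*np.pi,60)
for c,col in (((434,49.5),(0,0,255)),((424,51),(0,255,0)),((452,-94),(0,0,255))):
    for r in (34,29):
        uv=proj(i,np.c_[c[0]+r*np.cos(a),c[1]+r*np.sin(a),0*a+70]); cv2.polylines(V,[((uv-[200,120])*2.4).astype(np.int32)],True,col,1)
cv2.imwrite('pics/c1o.png',V)
```

```text
[[422.8  52.1  70. ]
 [385.5  53.8  70. ]
 [457.4  50.6  70. ]
 [424.6  85.9  70. ]
 [421.8  18.4  70. ]]
top cup A [[418.   51.8  70. ]] B [[440.4 -90.5  70. ]]
```

View pics/c1o.png

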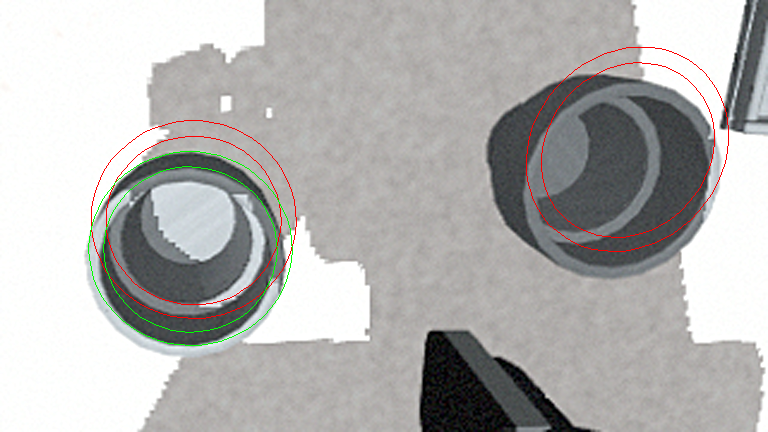

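Run:
```python
from leg import *
i=eyes.camera_info('wrist')
print(plane(i,[[200+185/2.4,120+255/2.4],[200+622/2.4,120+180/2.4]],70))
p=leg(robot.sense()['tool_pos'],(575,64,240),-2.4); p=leg(p,(441.5,-89,240),-2.4);print(p)
```

```text
[[423.04742712  52.8687088   70.        ]
 [442.86960891 -92.81428042  70.        ]]
  4 x [3.51, -0.51, 0.0]
  6 x [-2.12, 2.64, 0.0]
[441.39344798 -89.04638926 240.08213501]
```

Emit:
drive_tool(series=[[[3.5, -0.5, 0, 0, 0], [3.5, -0.5, 0, 0, 0], [3.5, -0.5, 0, 0, 0], [3.5, -0.5, 0, 0, 0], [0, 0, 0, 0, 0]]])

```text
time: 42.2
tool_pos: [577.9, 63.6, 239.3]
tcp_rot: [[0.999, -0.042, 0.002], [-0.042, -0.999, -0.0], [0.002, -0.0, -1.0]]
wrist_force: [-0.3, -0.4, -0.7]
gripper_width: 0.998
grasp_force: 0.0
```

Emit:
drive_tool(series=[[[0, 0, 0, 0, 0]]])

```text
time: 42.3
tool_pos: [574.5, 63.5, 239.2]
tcp_rot: [[0.999, -0.042, -0.002], [-0.042, -0.999, -0.0], [-0.002, 0.0, -1.0]]
wrist_force: [0.2, -0.2, 0.3]
gripper_width: 1.004
grasp_force: 0.0
```

Run:
```python
from meas import *
np.set_printoptions(precision=1,suppress=True)
print(robot.sense()['tool_pos'])
W,i=snap('wrist','st.png'); g=W.mean(2)
u,v=proj(i,[[590,64,27]])[0]; print(u,v)
m=np.zeros(g.shape,np.uint8); cv2.circle(m,(int(u),int(v)),60,1,-1)
for th in (45,55,65):
    for c,s in blobs((g<th)&(m>0),300,20000): print(th,c,s, plane(i,[c],27))
h=cv2.HoughCircles(cv2.cvtColor(W,cv2.COLOR_BGR2GRAY)[int(v)-70:int(v)+70,int(u)-70:int(u)+70],cv2.HOUGH_GRADIENT,1,30,param1=80,param2=20,minRadius=20,maxRadius=45)
if h is not None:
    for x,y,r in h[0][:3]: print(x,y,r,plane(i,[[int(u)-70+x,int(v)-70+y]],27))
cv2.imwrite('pics/stv.png',cv2.convertScaleAbs(cv2.resize(W[:300,140:440],None,fx=2,fy=2),alpha=1.6))
```

```text
[574.5  63.5 239.2]
279.6916390404239 183.92702855617193
45 [279.5 182.1] [ 253  155   55   55 2175] [[591.7  64.1  27. ]]
55 [279.5 182.3] [ 252  155   57   55 2381] [[591.5  64.1  27. ]]
65 [279.7 182.1] [ 252  155   57   56 2448] [[591.7  63.9  27. ]]
70.5 69.5 27.3 [[591.3  64.1  27. ]]
```

View pics/stv.png

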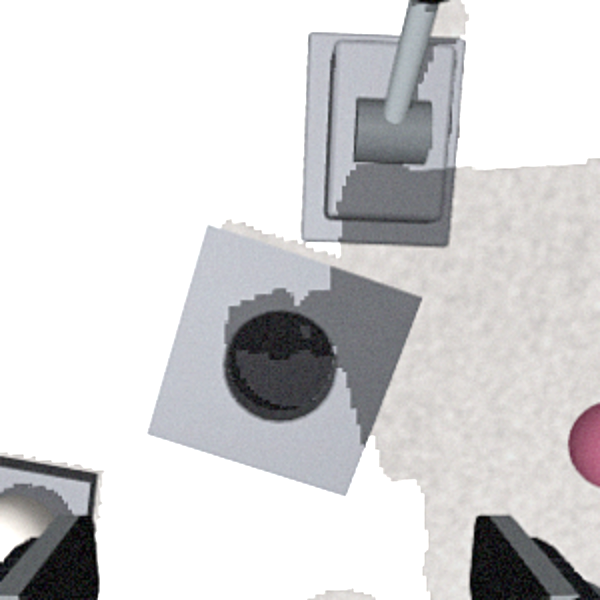

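The stand recess is centred at (591.4, 64.1), which agrees with the other views. The lever leans to the frame. Next I'll hover over cup B and measure it close up.

Emit:
drive_tool(series=[[[-2.12, 2.66, 0, 0, 0], [-2.12, 2.66, 0, 0, 0], [-2.12, 2.66, 0, 0, 0], [-2.12, 2.66, 0, 0, 0], [-2.12, 2.66, 0, 0, 0]]])

```text
time: 42.85
tool_pos: [460.8, -65.5, 240.6]
tcp_rot: [[0.999, -0.042, -0.0], [-0.042, -0.999, -0.0], [-0.0, 0.0, -1.0]]
wrist_force: [0.5, -0.4, 0.1]
gripper_width: 0.998
grasp_force: 0.0
```

Emit:
drive_tool(series=[[[-2.12, 2.66, 0, 0, 0], [0, 0, 0, 0, 0], [0, 0, 0, 0, 0]]])

```text
time: 43.15
tool_pos: [439.7, -90.8, 240.8]
tcp_rot: [[0.999, -0.044, 0.001], [-0.044, -0.999, -0.0], [0.001, 0.0, -1.0]]
wrist_force: [-0.9, -0.4, -0.2]
gripper_width: 1.0
grasp_force: 0.0
```

Run:
```python
from meas import *
np.set_printoptions(precision=1,suppress=True)
print(robot.sense()['tool_pos'])
W,i=snap('wrist','cb.png')
V=cv2.resize(W[140:300,180:380],None,fx=3,fy=3,interpolation=cv2.INTER_CUBIC); V=cv2.convertScaleAbs(V,alpha=1.3)
a=np.linspace(0,2*np.pi,60)
c=(442,-91)
for r in (34,29):
    uv=proj(i,np.c_[c[0]+r*np.cos(a),c[1]+r*np.sin(a),0*a+70]); cv2.polylines(V,[((uv-[180,140])*3).astype(np.int32)],True,(0,255,0),1)
cv2.imwrite('pics/cbo.png',V)
```

```text
[439.7 -90.8 240.8]
```

View pics/cbo.png

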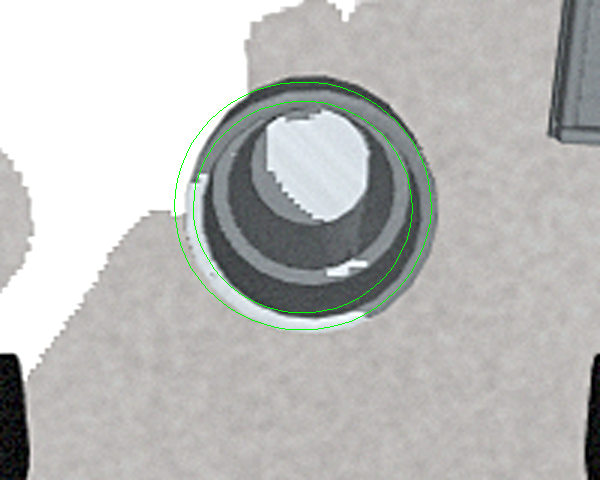

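Cup B's rim is centred at (442,−92.7), 1.8 mm right of the guess and within 1 mm along x. I'll grip it.

Emit:
drive_tool(series=[[[0.2, 0.2, 4, 0, 0], [0, 0, 4, 0, 0], [0, 0, 3, 0, 0], [0, 0, 1.4, 0, 0], [0, 0, 1, 0, 0]]], force=40)

```text
time: 43.7
tool_pos: [442.3, -91.7, 105.1]
tcp_rot: [[0.999, -0.041, -0.001], [-0.041, -0.999, 0.0], [-0.001, -0.0, -1.0]]
wrist_force: [0.7, -0.5, 0.3]
gripper_width: 1.0
grasp_force: 0.0
```

Emit:
drive_tool(series=[[[0, 0, 0, 0, 0], [0, 0, 0, 0, 0.4], [0, 0, 0, 0, 0.4], [0, 0, 0, 0, 0.4], [0, 0, 0, 0, 0.4]]])

```text
time: 44.2
tool_pos: [442.4, -92.5, 107.6]
tcp_rot: [[0.999, -0.042, 0.002], [-0.042, -0.999, -0.001], [0.002, 0.0, -1.0]]
wrist_force: [-0.1, 4.4, 8.4]
gripper_width: 0.791
grasp_force: 44.7
```

Emit:
drive_tool(series=[[[0, 0, -2, 0, 0.4], [0, 0, -3, 0, 0.4], [0, 0, -4, 0, 0.4], [0, 0, -4, 0, 0.4], [0, 0, 0, 0, 0.4]]])

```text
time: 44.7
tool_pos: [443.1, -92.9, 241.1]
tcp_rot: [[0.999, -0.042, 0.008], [-0.042, -0.999, -0.003], [0.008, 0.003, -1.0]]
wrist_force: [0.3, -0.5, -2.9]
gripper_width: 0.791
grasp_force: 46.7
```

Run:
```python
from leg import *
s=robot.sense();p=s['tool_pos'];print(p,s['gripper_width'],s['wrist_force'])
R=s['tcp_rot'];yaw=np.degrees(np.arctan2(R[1,0],R[0,0]));print(yaw)
leg(p,(591,64,p[2]),yaw)
```

```text
[443.14497037 -92.90638547 241.14645831] 0.7911125723329042 [ 0.25920705 -0.49221156 -2.91268482]
-2.392677141828037
  6 x [2.35, -2.72, 0.0]
```

Emit:
drive_tool(series=[[[2.35, -2.72, 0, 0, 0.4], [2.35, -2.72, 0, 0, 0.4], [2.35, -2.72, 0, 0, 0.4], [2.35, -2.72, 0, 0, 0.4], [2.35, -2.72, 0, 0, 0.4]]])

```text
time: 45.2
tool_pos: [565.7, 39.6, 235.9]
tcp_rot: [[0.999, -0.042, -0.001], [-0.042, -0.999, -0.0], [-0.0, 0.0, -1.0]]
wrist_force: [-0.3, -0.3, -2.3]
gripper_width: 0.786
grasp_force: 46.7
```

Emit:
drive_tool(series=[[[2.35, -2.72, 0, 0, 0.4], [0, 0, 0, 0, 0.4], [0, 0, 4, 0, 0.4], [0, 0, 4, 0, 0.4], [0, 0, 1.5, 0, 0.4]]])

```text
time: 45.7
tool_pos: [587.9, 64.3, 137.7]
tcp_rot: [[0.999, -0.042, -0.005], [-0.042, -0.999, -0.0], [-0.005, 0.0, -1.0]]
wrist_force: [-0.4, 0.5, -2.3]
gripper_width: 0.789
grasp_force: 46.7
```

Emit:
drive_tool(series=[[[0, 0, 0, 0, 0.4], [0, 0, 0, 0, 0.4]]])

```text
time: 45.9
tool_pos: [589.7, 64.3, 141.6]
tcp_rot: [[0.999, -0.042, -0.0], [-0.042, -0.999, -0.0], [-0.0, 0.0, -1.0]]
wrist_force: [0.6, -0.6, -3.0]
gripper_width: 0.784
grasp_force: 46.7
```

Run:
```python
from h import *
s=robot.sense();print(s['tool_pos'],s['gripper_width'],s['wrist_force'],s['time'])
```

```text
[589.74477686  64.28570894 141.63994594] 0.7841401143582356 [ 0.57229934 -0.55411342 -3.04353685] 45.9
```

Emit:
drive_tool(series=[[[0.1, 0, 0.5, 0, 0.4], [0, 0, 0.7, 0, 0.4], [0, 0, 0.6, 0, 0.4], [0, 0, 0.4, 0, 0.4], [0, 0, 0.2, 0, 0.4]]])

```text
time: 46.4
tool_pos: [590.7, 64.5, 117.0]
tcp_rot: [[0.999, -0.042, -0.0], [-0.042, -0.999, -0.0], [-0.0, 0.0, -1.0]]
wrist_force: [0.4, 0.5, -1.7]
gripper_width: 0.789
grasp_force: 46.7
```

Emit:
drive_tool(series=[[[0, 0, 0.2, 0, 0.4], [0, 0, 0, 0, 0.4]]])

```text
time: 46.6
tool_pos: [590.8, 64.5, 115.3]
tcp_rot: [[0.999, -0.042, -0.0], [-0.042, -0.999, -0.0], [-0.0, 0.0, -1.0]]
wrist_force: [-0.2, 0.1, -1.5]
gripper_width: 0.785
grasp_force: 46.7
```

Emit:
drive_tool(series=[[[0, 0, 0.2, 0, 0.4], [0, 0, 0, 0, 0.4]]])

```text
time: 46.8
tool_pos: [591.0, 64.5, 114.6]
tcp_rot: [[0.999, -0.042, 0.001], [-0.042, -0.999, -0.0], [0.001, 0.0, -1.0]]
wrist_force: [-3.3, -0.2, 10.2]
gripper_width: 0.784
grasp_force: 47.7
```

It touches down at 114.6, where the seated height should be. I'll release, rise and go over cup A.

Emit:
drive_tool(series=[[[0, 0, -0.1, 0, 0.2], [0, 0, 0, 0, 0], [0, 0, 0, 0, 0], [0, 0, 0, 0, 0], [0, 0, -2, 0, 0]]])

```text
time: 47.3
tool_pos: [590.0, 64.4, 132.7]
tcp_rot: [[0.999, -0.042, -0.004], [-0.042, -0.999, -0.0], [-0.004, 0.0, -1.0]]
wrist_force: [-1.0, 0.1, -0.1]
gripper_width: 1.001
grasp_force: 0.0
```

Emit:
drive_tool(series=[[[0, 0, -3, 0, 0], [0, 0, -4, 0, 0], [0, 0, -3.5, 0, 0], [0, 0, 0, 0, 0], [0, 0, 0, 0, 0]]])

```text
time: 47.8
tool_pos: [590.8, 64.5, 239.9]
tcp_rot: [[0.999, -0.042, 0.001], [-0.042, -0.999, -0.0], [0.001, 0.0, -1.0]]
wrist_force: [0.1, -1.1, -0.9]
gripper_width: 1.0
grasp_force: 0.0
```

Run:
```python
from leg import *
s=robot.sense();p=s['tool_pos'];print(p,s['gripper_width'])
W,i=snap('wrist','sc.png')
leg(p,(423,53,240),-2.4)
V=cv2.resize(W[100:300,180:380],None,fx=2.4,fy=2.4,interpolation=cv2.INTER_CUBIC); V=cv2.convertScaleAbs(V,alpha=1.3)
a=np.linspace(0,2*np.pi,60)
for r in (34,29):
    uv=proj(i,np.c_[591+r*np.cos(a),64.3+r*np.sin(a),0*a+77]); cv2.polylines(V,[((uv-[180,100])*2.4).astype(np.int32)],True,(0,255,0),1)
cv2.imwrite('pics/sco.png',V)
```

```text
[590.75467555  64.50904379 239.9481294 ] 1.0002480919437662
  5 x [-3.34, 0.37, -0.0]
```

View pics/sco.png

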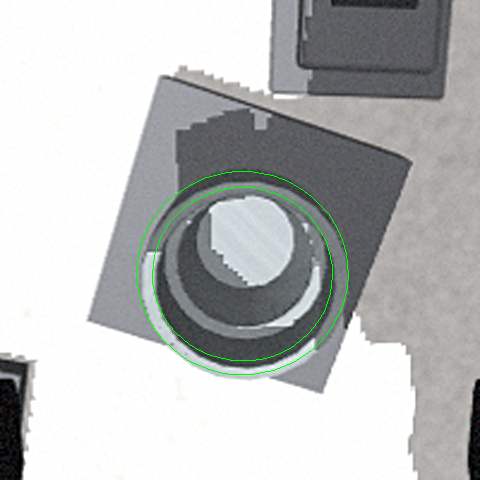

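Cup B stands centred in the recess (rim (245,277) in the crop, within 1.5 mm of the target). Now cup A.

Emit:
drive_tool(series=[[[-3.34, 0.37, 0, 0, 0], [-3.34, 0.37, 0, 0, 0], [-3.34, 0.37, 0, 0, 0], [-3.34, 0.37, 0, 0, 0], [-3.34, 0.37, 0, 0, 0]]])

```text
time: 48.35
tool_pos: [421.3, 53.0, 238.2]
tcp_rot: [[0.999, -0.042, -0.003], [-0.042, -0.999, -0.0], [-0.003, 0.0, -1.0]]
wrist_force: [-0.2, -0.9, -0.3]
gripper_width: 0.998
grasp_force: 0.0
```

Emit:
drive_tool(series=[[[0, 0, 0, 0, 0], [0, 0, 0, 0, 0]]])

```text
time: 48.55
tool_pos: [423.1, 53.0, 238.9]
tcp_rot: [[0.999, -0.042, -0.001], [-0.042, -0.999, -0.0], [-0.001, 0.0, -1.0]]
wrist_force: [0.3, -0.2, 0.9]
gripper_width: 1.001
grasp_force: 0.0
```

Run:
```python
from meas import *
s=robot.sense();print(s['tool_pos'])
W,i=snap('wrist','ca.png')
g=cv2.cvtColor(W,cv2.COLOR_BGR2GRAY)
u,v=[int(x) for x in proj(i,[[423,52.8,70]])[0]]
h=cv2.HoughCircles(g[v-70:v+70,u-70:u+70],cv2.HOUGH_GRADIENT,1,4,param1=80,param2=15,minRadius=37,maxRadius=47)
for x,y,r in h[0][:4]: print(r,plane(i,[[u-70+x,v-70+y]],70))
print(plane(i,[[u,v]],70))
```

```text
[423.05650192  53.00116118 238.93085261]
41.8 [[421.15528371  53.3299042   70.        ]]
38.6 [[420.46278072  56.53636054  70.        ]]
37.4 [[417.05092297  54.30350737  70.        ]]
42.0 [[424.53810038  55.55646409  70.        ]]
[[423.19403551  52.84628991  70.        ]]
```

Emit:
drive_tool(series=[[[-0.1, 0, 4, 0, 0], [0, 0, 4, 0, 0], [0, 0, 3, 0, 0], [0, 0, 1.2, 0, 0], [0, 0, 1, 0, 0]]])

```text
time: 49.1
tool_pos: [422.7, 53.1, 105.6]
tcp_rot: [[0.999, -0.042, -0.002], [-0.042, -0.999, -0.0], [-0.002, 0.0, -1.0]]
wrist_force: [0.2, -0.6, 0.2]
gripper_width: 1.001
grasp_force: 0.0
```

Emit:
drive_tool(series=[[[0, 0, 0, 0, 0], [0, 0, 0, 0, 0]]])

```text
time: 49.3
tool_pos: [422.6, 53.1, 107.6]
tcp_rot: [[0.999, -0.042, 0.0], [-0.042, -0.999, -0.0], [0.0, 0.0, -1.0]]
wrist_force: [-0.9, 0.2, 0.6]
gripper_width: 0.997
grasp_force: 0.0
```

Emit:
drive_tool(series=[[[0, 0, 0, 0, 0.4], [0, 0, 0, 0, 0.4], [0, 0, 0, 0, 0.4], [0, 0, 0, 0, 0.4], [0, 0, 0, 0, 0.4]]])

```text
time: 49.8
tool_pos: [422.5, 53.1, 108.3]
tcp_rot: [[0.999, -0.042, 0.002], [-0.042, -0.999, -0.0], [0.002, 0.0, -1.0]]
wrist_force: [-1.2, 1.5, 8.3]
gripper_width: 0.77
grasp_force: 43.2
```

Emit:
drive_tool(series=[[[0, 0, -2, 0, 0.4], [0, 0, -3, 0, 0.4], [0, 0, -4, 0, 0.4], [0, 0, -4, 0, 0.4], [0, 0, 0, 0, 0.4]]])

```text
time: 50.3
tool_pos: [423.2, 53.1, 241.8]
tcp_rot: [[0.999, -0.042, 0.008], [-0.042, -0.999, -0.0], [0.008, -0.0, -1.0]]
wrist_force: [-0.0, -0.1, -2.1]
gripper_width: 0.768
grasp_force: 46.6
```

Emit:
drive_tool(series=[[[3.34, -0.37, 0, 0, 0.4], [3.34, -0.37, 0, 0, 0.4], [3.34, -0.37, 0, 0, 0.4], [3.34, -0.37, 0, 0, 0.4], [3.4, -0.37, 0, 0, 0.4]]])

```text
time: 50.8
tool_pos: [591.4, 64.6, 236.7]
tcp_rot: [[0.999, -0.042, -0.001], [-0.042, -0.999, -0.0], [-0.001, 0.0, -1.0]]
wrist_force: [0.2, -0.0, -1.1]
gripper_width: 0.767
grasp_force: 46.4
```

Emit:
drive_tool(series=[[[0, 0, 0, 0, 0.4], [0, 0, 2, 0, 0.4], [0, 0, 2, 0, 0.4], [0, 0, 0, 0, 0.4], [0, 0, 0, 0, 0.4]]])

```text
time: 51.3
tool_pos: [590.1, 64.5, 197.3]
tcp_rot: [[0.999, -0.042, -0.001], [-0.042, -0.999, -0.0], [-0.001, 0.0, -1.0]]
wrist_force: [1.2, -0.3, -1.8]
gripper_width: 0.773
grasp_force: 46.3
```

The grip is slightly narrower this time (0.768 against 0.79), so I'll check how the cup sits in the fingers.

Run:
```python
from meas import *
np.set_printoptions(precision=1,suppress=True)
s=robot.sense();t=s['tool_pos'];z=t[2]-37.5
W,i=snap('wrist','held.png')
u,v=[int(x) for x in proj(i,[[t[0],t[1],z]])[0]]; print('tool axis at rim height',u,v)
print('rim radii px',np.linalg.norm(proj(i,[[t[0],t[1]+34,z]])-proj(i,[[t[0],t[1],z]])), np.linalg.norm(proj(i,[[t[0],t[1]+29,z]])-proj(i,[[t[0],t[1],z]])))
g=cv2.cvtColor(W,cv2.COLOR_BGR2GRAY)
h=cv2.HoughCircles(g[:, :],cv2.HOUGH_GRADIENT,1,6,param1=80,param2=20,minRadius=50,maxRadius=90)
if h is not None:
    for x,y,r in h[0][:6]:
        if abs(x-u)<60: print(x,y,r,plane(i,[[x,y]],z)-t)
cv2.imwrite('pics/held2.png',np.hstack([cv2.convertScaleAbs(W,alpha=1.6)[:, 80:480]]))
```

```text
tool axis at rim height 279 304
rim radii px 86.9295911755329 74.26569109621336
284.5 298.5 86.1 [[  2.4  -2.1 -37.5]]
280.5 269.5 63.0 [[ 14.7  -1.  -37.5]]
276.5 300.5 88.3 [[  1.7   1.1 -37.5]]
280.5 321.5 88.3 [[ -7.8  -0.1 -37.5]]
274.5 310.5 76.2 [[ -2.7   2.1 -37.5]]
293.5 309.5 72.9 [[ -2.6  -5.4 -37.5]]
```

View pics/held2.png

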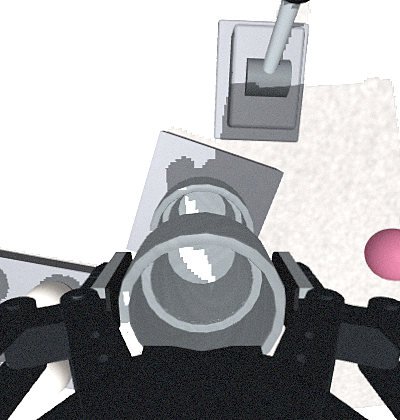

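The held cup is upright and its near collar is gripped, but it sits a little nearer the base than the finger centre (rim top edge at full-picture (280,232), sides at 199 and 367). I'll work out the offset.

Run:
```python
from meas import *
np.set_printoptions(precision=1,suppress=True)
i=eyes.camera_info('wrist');t=robot.sense()['tool_pos'];z=t[2]-37.5
W=cv2.imread('pics/held.png')
print(plane(i,[[280,232],[199,318],[367,318]],z)-t)
g=W.mean(2)
print(g[220:262:1,280].round().astype(int))
# upper rim arc by edge search from plane rays, centre by least squares with r fixed 34
from scipy.optimize import least_squares
gb=cv2.GaussianBlur(W,(3,3),0).mean(2).astype(np.float32)
for c0 in ((0,0),(-6,0)):
    pts=[]
    for a in np.radians(np.arange(-60,61,5)):
        rr=np.arange(26,42,.4);P=np.c_[t[0]+c0[0]+rr*np.cos(a),t[1]+c0[1]+rr*np.sin(a),np.full(len(rr),z)]
        uv=proj(i,P).astype(np.float32);v=cv2.remap(gb,uv[:,:1],uv[:,1:],cv2.INTER_LINEAR).ravel()
        pts.append(P[np.argmin(np.gradient(v)),:2]-t[:2])
    pts=np.array(pts);f=least_squares(lambda c:np.hypot(*(pts-c).T)-34,[0,0],loss='soft_l1');print(f.x,np.abs(f.fun).mean())
```

```text
[[ 29.6  -1.5 -37.5]
 [ -5.   32.1 -37.5]
 [ -7.7 -34.2 -37.5]]
[ 69  70  70  65  66  64  61  57  61  61  65  69  68  74 132 126 125 123
 118 117 114 111 112 108 107 116 111 105 107 130 187 181 182 184 181 180
 180 179 175 179 179 182]
[-4.9 -0.8] 0.32276296424541867
[-5.1 -0.6] 0.9389757703122454
```

Emit:
drive_tool(series=[[[0.45, 0, 1, 0, 0.4], [0, 0, 1, 0, 0.4], [0, 0, 1, 0, 0.4], [0, 0, 0.5, 0, 0.4], [0, 0, 0, 0, 0.4]]])

```text
time: 51.85
tool_pos: [594.6, 64.3, 161.4]
tcp_rot: [[0.999, -0.042, -0.002], [-0.042, -0.999, -0.0], [-0.002, 0.0, -1.0]]
wrist_force: [-1.2, 0.2, -1.0]
gripper_width: 0.765
grasp_force: 46.4
```

Emit:
drive_tool(series=[[[0, 0, 0.5, 0, 0.4], [0, 0, 0.4, 0, 0.4], [0, 0, 0.3, 0, 0.4], [0, 0, 0, 0, 0.4]]])

```text
time: 52.25
tool_pos: [594.8, 64.3, 150.1]
tcp_rot: [[0.999, -0.042, -0.0], [-0.042, -0.999, -0.0], [-0.0, 0.0, -1.0]]
wrist_force: [-0.3, 0.4, -1.2]
gripper_width: 0.765
grasp_force: 46.4
```

Emit:
drive_tool(series=[[[0, 0, 0.2, 0, 0.4], [0, 0, 0, 0, 0.4]]])

```text
time: 52.45
tool_pos: [594.9, 64.3, 148.4]
tcp_rot: [[0.999, -0.042, -0.0], [-0.042, -0.999, -0.0], [-0.0, 0.0, -1.0]]
wrist_force: [-0.4, 0.2, -2.1]
gripper_width: 0.771
grasp_force: 46.4
```

Emit:
drive_tool(series=[[[0, 0, 0.2, 0, 0.4], [0, 0, 0, 0, 0.4]]])

```text
time: 52.65
tool_pos: [594.8, 64.3, 146.3]
tcp_rot: [[0.999, -0.042, -0.0], [-0.042, -0.999, -0.0], [-0.0, 0.0, -1.0]]
wrist_force: [-0.1, -0.1, -0.9]
gripper_width: 0.771
grasp_force: 46.4
```

Emit:
drive_tool(series=[[[0, 0, 0.15, 0, 0.4], [0, 0, 0, 0, 0.4]]])

```text
time: 52.85
tool_pos: [595.1, 64.2, 145.5]
tcp_rot: [[0.999, -0.042, 0.001], [-0.042, -0.999, -0.0], [0.001, 0.0, -1.0]]
wrist_force: [-1.4, -0.0, 3.9]
gripper_width: 0.765
grasp_force: 46.9
```

Emit:
drive_tool(series=[[[0, 0, 0.1, 0, 0.4], [0, 0, 0, 0, 0.4]]])

```text
time: 53.05
tool_pos: [595.2, 64.0, 145.4]
tcp_rot: [[0.999, -0.042, 0.002], [-0.042, -0.999, -0.001], [0.002, 0.001, -1.0]]
wrist_force: [-3.1, -2.3, 14.1]
gripper_width: 0.764
grasp_force: 48.0
```

The force rises at 145.4, where full nesting is expected at 145. I'll release and withdraw.

Emit:
drive_tool(series=[[[0, 0, 0, 0, 0.2], [0, 0, 0, 0, 0], [0, 0, 0, 0, 0], [0, 0, 0, 0, 0], [0, 0, -2, 0, 0]]])

```text
time: 53.55
tool_pos: [594.1, 64.3, 162.1]
tcp_rot: [[0.999, -0.042, -0.004], [-0.042, -0.999, -0.0], [-0.004, 0.0, -1.0]]
wrist_force: [-0.3, 1.1, -0.0]
gripper_width: 1.003
grasp_force: 0.0
```

Emit:
drive_tool(series=[[[0, 0, -3, 0, 0], [0, 0, -4, 0, 0], [0, 0, -4, 0, 0], [0, 0, 0, 0, 0], [0, 0, 0, 0, 0]]])

```text
time: 54.05
tool_pos: [594.9, 64.4, 274.5]
tcp_rot: [[0.999, -0.042, 0.002], [-0.042, -0.999, -0.0], [0.002, 0.0, -1.0]]
wrist_force: [0.6, 1.1, -0.9]
gripper_width: 1.0
grasp_force: 0.0
```

Run:
```python
from meas import *
np.set_printoptions(precision=1,suppress=True)
from scipy.optimize import least_squares
t=robot.sense()['tool_pos'];print(t)
W,i=snap('wrist','fin.png'); S,iS=snap('scene','fs.png'); T,it=snap('top','ft.png')
g=cv2.cvtColor(W,cv2.COLOR_BGR2GRAY)
for z in (107,):
    pr=proj(i,[[590,64,z],[590,98,z]]); r=np.linalg.norm(pr[1]-pr[0]); u,v=pr[0].astype(int); print(u,v,r)
    h=cv2.HoughCircles(g[v-90:v+90,u-90:u+90],cv2.HOUGH_GRADIENT,1,6,param1=80,param2=15,minRadius=int(r-6),maxRadius=int(r+8))
    for x,y,rr in h[0][:4]: print(rr,plane(i,[[u-90+x,v-90+y]],z))
V=np.hstack([cv2.resize(W[40:300,150:410],(400,400)),cv2.resize(S[130:310,220:400],(400,400))])
cv2.imwrite('pics/finc.png',cv2.convertScaleAbs(V,alpha=1.5))
b=balls('t',T,it,[tuple(int(round(x)) for x in p) for p in proj(it,[[541.4,341.8,29],[525,272.2,29],[508.8,201.5,29],[471,358,29],[454.7,288.3,29],[438.5,218.2,29]])],11)
print(plane(it,b[:,:2],29),b[:,2])
for z in (107,77,137): print(z,rim(T,it,(590,64),z),rim(S,iS,(590,64),z))
```

```text
[594.9  64.4 274.5]
281 220 42.86691314427597
41.4 [[592.   63.2 107. ]]
42.7 [[596.8  59.8 107. ]]
42.7 [[597.9  66.9 107. ]]
37.2 [[592.2  67.9 107. ]]
[[541.1 342.4  29. ]
 [524.5 272.   29. ]
 [509.1 202.1  29. ]
 [471.1 357.7  29. ]
 [454.4 288.1  29. ]
 [437.2 218.6  29. ]] [348. 344. 367. 350. 356. 366.]
107 (array([588.5,  66.8]), np.float64(31.364859564584208), 15) (array([591.9,  61.7]), np.float64(32.159224137438095), 26)
77 (array([588.7,  64.2]), np.float64(29.209711316063917), 18) (array([587.5,  63.4]), np.float64(39.137106226604644), 34)
137 (array([591.8,  63.4]), np.float64(32.543478051938315), 18) (array([591.8,  61.5]), np.float64(30.6991893326184), 15)
```

Run:
```python
from meas import *
np.set_printoptions(precision=1,suppress=True)
i=eyes.camera_info('wrist');W=cv2.imread('pics/fin.png');g=W.mean(2)
u,v=proj(i,[[726,14.5,98]])[0]; print('knob expected',u,v)
m=np.zeros(g.shape,np.uint8);cv2.circle(m,(int(u),int(v)),45,1,-1)
mm=cv2.morphologyEx(((g<45)&(m>0)).astype(np.uint8),cv2.MORPH_OPEN,np.ones((7,7),np.uint8))
for c,s in blobs(mm,100,5000): print(c,s,plane(i,[c],98))
```

```text
knob expected 343.0920873577171 29.699597048191407
[342.4   2.3] [325   0  36   6 195] [[743.8  14.9  98. ]]
[347.2  30.9] [ 330   12   35   39 1091] [[725.1  11.6  98. ]]
```

The knob is at x=725 (expected 726 at the stop), all six balls are within 1.5 mm of their wells, and the stack's rim is centred at the nested height. Handing in.

```bash
python3 -c "
from rig import job
print(job.hand_in())"
```

```text
the job is handed in; nothing more can be done
None
```

The job is handed in: all six balls are seated in the carrier, then the fan lever was thrown to its stop, and both cups are nested in the stand; the last check was by measurement only, as no picture views were left.

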